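# Set up the hutch feeding station

### The job

Set up the rabbits' feeding station: first put every bamboo chew stick into the wooden tray. Then lower the green guard frame onto the base so that both pins pass through its two end holes and it lies flat, fully down, and stand one feed pot upright in each of its square openings, right down on the base. Leave the upturned crock, the hay scoop and the mineral lick where they are.

Things in the scene. Friction and masses are not known exactly. Their poses are not given: they have to be found in the camera images.
- base: fixed dark wooden feeding base, 280 x 120 mm, 12 mm thick; origin at the centre of its underside (on the worktop), x along the 280 mm length, z up. Two upright steel pins stand on it at x = -110 and +110 mm, y = 0: 12 mm diameter, 45 mm high above the board (tops 57 mm above the worktop), the top 7 mm tapered
- pin_a (a point): centre of the top of the pin at base x = -110 mm
- pin_b (a point): centre of the top of the pin at base x = +110 mm
- frame: loose green guard frame, flat plate 256 x 104 x 12 mm, 0.3 kg; origin at the centre of its underside, x along its length. Pin holes 17 mm in diameter through it at x = -110 and +110 mm, square openings 76 x 76 mm centred at x = -52 and +52 mm, all at y = 0. Yellow grip block at its middle, 26 mm along x, 18 mm along y, from 12 to 62 mm above the origin. Half a turn makes no difference
- frame_grip (a point): point on the axis of the yellow grip block, 45 mm above the frame's underside: a good place to grip, fingers closing along the frame's y
- tray: fixed open wooden tray, outside 210 x 200 mm and 40 mm high, walls and floor 6 mm thick; origin at the centre of its underside, x along the 210 mm side
- crock: bystander: upturned terracotta crock, 140 mm across, 72 mm high; origin at the centre of its underside
- scoop: bystander: metal hay scoop with wooden handle, about 220 mm long, 43 mm high; origin under the blade's rear edge, x towards its mouth
- lick: bystander: mineral lick disc, 70 mm across, 30 mm high; origin at the centre of its underside
- stick0: loose squared bamboo chew stick, 120 x 22 x 22 mm, about 45 g, pale with two darker nodes; origin at the centre of its underside, x along its length. Three to five sticks are present, the others absent (None); they start flat, up to three across the base between the pins, one on the worktop beyond, one across the guard frame
- stick1: loose squared bamboo chew stick, 120 x 22 x 22 mm, about 45 g, pale with two darker nodes; origin at the centre of its underside, x along its length. Three to five sticks are present, the others absent (None); they start flat, up to three across the base between the pins, one on the worktop beyond, one across the guard frame
- stick2: loose squared bamboo chew stick, 120 x 22 x 22 mm, about 45 g, pale with two darker nodes; origin at the centre of its underside, x along its length. Three to five sticks are present, the others absent (None); they start flat, up to three across the base between the pins, one on the worktop beyond, one across the guard frame
- stick3: loose squared bamboo chew stick, 120 x 22 x 22 mm, about 45 g, pale with two darker nodes; origin at the centre of its underside, x along its length. Three to five sticks are present, the others absent (None); they start flat, up to three across the base between the pins, one on the worktop beyond, one across the guard frame
- stick4: loose squared bamboo chew stick, 120 x 22 x 22 mm, about 45 g, pale with two darker nodes; origin at the centre of its underside, x along its length. Three to five sticks are present, the others absent (None); they start flat, up to three across the base between the pins, one on the worktop beyond, one across the guard frame
- pot0: loose blue ceramic feed pot, straight-sided, open-topped, 64 mm outside diameter, 60 mm high, wall 5 mm, about 0.25 kg; origin at the centre of its underside, z up through its mouth. Starts upright on the worktop
- pot1: loose white ceramic feed pot, straight-sided, open-topped, 64 mm outside diameter, 60 mm high, wall 5 mm, about 0.25 kg; origin at the centre of its underside, z up through its mouth. Starts upright on the worktop
There are look-alikes about, which are no part of the job. What is shaped like the pot1 but red is not meant.

How it is judged:
By the outcome, as a careful person would: the job done as asked, in the order asked, and still so for the second after the job is handed in, with the robot touching nothing.
Of stick0, stick1, stick2, stick3, stick4 only 3 to 5 are there at a start; the rules pass over those that are not, and their reading is None.
At some moment in a run one of stick0, stick1, stick2, stick3, stick4, pot0, pot1 may be knocked a few centimetres aside while the robot is not near it.
Once in a run the grip may slacken for a moment while it holds something.
It also fails if it takes over 210 s, if anything falls off the work surface, if the arm or the gripper's body presses on something with over 40 N, if the wrist force passes 120 N, or if a joint passes its speed limit or range.

### The arm

A 7-joint arm with a two-finger parallel gripper is mounted at the origin on the work surface. World frame = base frame: x ahead of the robot, y to its left, z up, the work surface at z = 0. Lengths are in m, angles in rad, forces in N, time in s.
With the tool pointing down it reaches from about 0.4 to 0.925 m from the base axis. Payload 4.1 kg.
Tool frame: the origin (TCP) lies at the centre of the arm's flange, where the gripper is bolted on; the fingertips stand 173 mm ahead of it and the grasp point (between the pads) lies 155 mm ahead of it (arm.grip_point_offset is the distance from the TCP to the grasp point, in m); z points along the fingers, y is the direction in which the jaws open and shut (so a half turn about z gives the same grasp; the last joint's range is limited). The gripper opens to 85 mm and grips with 20 to 120 N. Pads are 22 mm wide; open, the fingers measure 114 mm over their backs; the gripper's body (76 mm by 85 mm) begins 54 mm behind the grasp point. The pads swing forward as they close: fully open they stand 13 mm farther back than shut.
Start: joints at [-1.284, 0.398, 0.045, 1.537, -0.019, 1.207, -0.051], TCP at [0.245, 0.602, 0.405] pointing down, gripper open.
Joint ranges: [-2.82, 2.82], [-0.49, 2.23], [-1.37, 1.46], [0, 2.46], [-1.36, 4.5], [0.23, 2], [-2.94, 2.94]. Speed limits (rad/s): [2.57, 2.57, 3.14, 3.14, 3.14, 3.14, 3.14].

### API

Orientations are given as a unit quaternion [x, y, z, w].
In Python, from workcell import arm, capture, camera_params gives the robot as it stands.
- The arm moves only by the tool send_rows, never from a script. Its argument "commands" is a list of rows, each an object with "linear": the shift along the tool's x, y, z in cm, a list of three; "twist": the turn about the tool's z in degrees. In form: [{"linear": [dx, dy, dz], "twist": twist}, ...]. A call has 1 to 5 rows; each row shifts and turns the commanded pose from where the row before left it, along the tool's axes as they then stand; what a row does not reach is not made up. A row lasts 1/12 s, in which the tool goes at most 41.7 mm and 7.16 degrees, less where a joint would pass 70% of its speed; a pose out of reach is approached as far as the arm can. A call is refused whole if a number of a shift passes 4.17 or a number of a turn 7.16, either way. A call with a gripper value outside its range is refused whole. "hand" is the opening, from 0 (shut) to 1 (fully open), set as the call begins (left out, the last holds). The fingers move at their own pace and stop on an object; "newtons" is the grip in N (left out, the last holds). Time passes only in rows, so rows that do not move let the fingers close. It gives the time, the measured TCP pose, the force and the opening at its end, in the units of the state.
- arm.observe(): the state, without advancing time (a new reading comes with each control period).
- capture(name): name is "scene" or "top"; returns the picture (480x640x3 uint8, red, green, blue); there is no depth.
- camera_params(name): a dict with "camera_matrix" (3x3 intrinsics, pixels), "k1" (the pictures are not rectified: a ray, as slopes to the right and down, at radius r is drawn at 1 + k1 r^2 times it, then the intrinsics apply), "extrinsics" (4x4, takes a point from camera to world coordinates). Camera axes: x right, y down, z forward; pixel columns grow to the right and rows downward; lengths in m; the calibration is good to about 2 mm. A picture is of the moment at which its call begins. camera_params takes no time and is no camera call.
- arm.sign_off(): hands the job in, once; it reports no verdict.
The state is a dict: "t": time; "joints": joint angles; "joint_vel": joint speeds; "tau": joint torques, N m; "eef_pos": TCP position; "tcp_rot": TCP orientation; "contact_force": force on the tool from outside, world axes, zero at the start; "ft_torque": the same for the moment, N m; "gripper_width": finger opening in m.
Only numpy, scipy, OpenCV 4.12 (cv2) and the standard library are available. Lean on these libraries where they do the work, as an engineer would, in place of code of your own. Each camera call takes 0.05 s, during which the arm holds its last target. There are 200 camera calls.

## Working session

There is one attempt and no reset: what is moved stays moved. The work goes in short steps, Python scripts to look and compute and a tool call to move; the robot and the scene stay as the last step left them, time stands still between calls to the robot, and variables do not carry over. Pictures are saved under pics/ and viewed, about 12 in all and at most 16, crops included, and the job is handed in when it is done.

Besides the shell and the picture viewer there is one more tool, called after "Request:" as name([rows], argument=value, ...), one row to a line, values as JSON. send_rows: Moves the arm, as the interface text tells. Its arguments: {"type":"object","properties":{"commands":{"type":"array"},"hand":{"type":"number"},"newtons":{"type":"number"}},"required":["commands"]}

```bash
ls; mkdir -p pics; python3 - <<'E'
from workcell import arm,capture,camera_params
import cv2
for n in("scene","top"):
    p=camera_params(n);print(n,p)
    cv2.imwrite(f"pics/{n}0.png",capture(n)[:,:,::-1])
print(arm.observe())
E
```

```text
pics
scene {'camera_matrix': array([[499.10332837,   0.        , 319.97439762],
       [  0.        , 499.10332837, 242.52892104],
       [  0.        ,   0.        ,   1.        ]]), 'k1': -0.07920467804783737, 'extrinsics': array([[-0.40110079,  0.70383349, -0.58629052,  1.27944393],
       [ 0.91601859,  0.3044771 , -0.26115825,  0.28954413],
       [-0.00529988, -0.64180379, -0.76685057,  0.97078012],
       [ 0.        ,  0.        ,  0.        ,  1.        ]])}
top {'camera_matrix': array([[513.15411698,   0.        , 315.24163005],
       [  0.        , 513.15411698, 240.62449393],
       [  0.        ,   0.        ,   1.        ]]), 'k1': -0.03483546563809659, 'extrinsics': array([[-1.90806154e-03, -9.86788995e-01,  1.61999504e-01,
         4.09946570e-01],
       [-9.99997688e-01,  1.72218181e-03, -1.28782539e-03,
        -1.33813501e-03],
       [ 9.91819323e-04, -1.62001586e-01, -9.86789999e-01,
         1.14247808e+00],
       [ 0.00000000e+00,  0.00000000e+00,  0.00000000e+00,
         1.00000000e+00]])}
{'t': 0.1, 'joints': array([-1.28402813,  0.39910417,  0.04504108,  1.53773493, -0.01866258,
        1.20692798, -0.05070841]), 'joint_vel': array([ 1.08909369e-03, -3.76914960e-03, -1.27619248e-04, -3.52172927e-03,
       -1.46130752e-03, -2.39735999e-03,  4.06435047e-05]), 'tau': array([ 4.09778455e-03, -4.76267338e+01,  1.36952810e+00, -2.54950601e+01,
        1.18456609e-02,  5.00307637e-03,  5.12551281e-06]), 'eef_pos': array([0.24444136, 0.60199975, 0.40378465]), 'tcp_rot': array([ 1.91634821e-01,  9.81465907e-01, -8.72348077e-04, -9.01000825e-05]), 'contact_force': array([-0.61562513,  0.52604509,  0.17486548]), 'ft_torque': array([-7.35859883e-05, -2.97984811e-02,  1.91176415e-02]), 'gripper_width': 0.08554488618680751}
```

View pics/top0.png

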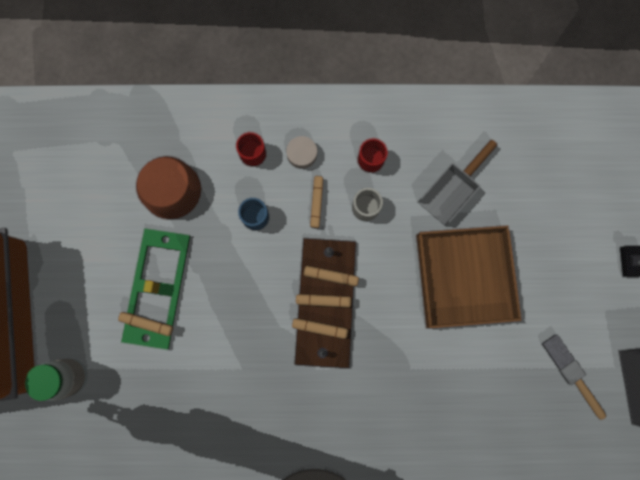

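View pics/scene0.png

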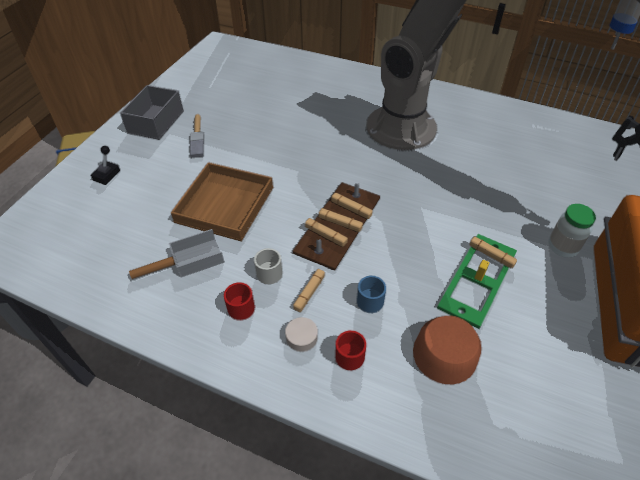

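Top view: sticks at about (145,324) on the frame, (330,276), (324,300), (320,328) on the base, and (317,201) on the worktop. Blue pot (254,213), white pot (368,203). Look-alikes: red pots (251,148) and (373,155), pale lick disc (301,150), and a brush or scraper handle (590,398). The tray is at (468,277), the frame at (156,288), and the pins at about (335,250) and (327,352).

```bash
cat > lib.py <<'E'
import numpy as np, cv2
from scipy.spatial.transform import Rotation as R
from workcell import arm,capture,camera_params
def norm(n,px):
    p=camera_params(n);px=np.asarray(px,float).reshape(-1,1,2)
    return cv2.undistortPoints(px,p["camera_matrix"],np.array([p["k1"],0,0,0.])).reshape(-1,2)
def rays(n,px):
    E=camera_params(n)["extrinsics"];u=norm(n,px)
    return E[:3,3],np.c_[u,np.ones(len(u))]@E[:3,:3].T
def cast(n,px,z):
    o,d=rays(n,px);return (o+d*((z-o[2])/d[:,2])[:,None])[:,:2]
def proj(n,X):
    p=camera_params(n);E=np.linalg.inv(p["extrinsics"]);X=np.asarray(X,float).reshape(-1,3)
    return cv2.projectPoints(X,cv2.Rodrigues(E[:3,:3])[0],E[:3,3],p["camera_matrix"],np.array([p["k1"],0,0,0.]))[0].reshape(-1,2)
def tri(a,b):
    (o1,d1),(o2,d2)=rays("top",a),rays("scene",b)
    s=np.linalg.lstsq(np.c_[d1[0],-d2[0]],o2-o1,rcond=None)[0]
    p,q=o1+s[0]*d1[0],o2+s[1]*d2[0];return (p+q)/2,np.linalg.norm(p-q)
def blobs(img,lo,hi,amin=60,roi=None):
    m=cv2.inRange(cv2.cvtColor(img,cv2.COLOR_RGB2HSV),np.array(lo),np.array(hi))
    if roi: k=np.zeros_like(m);k[roi[1]:roi[3],roi[0]:roi[2]]=255;m&=k
    m=cv2.morphologyEx(m,cv2.MORPH_CLOSE,np.ones((3,3),np.uint8))
    return [c for c in cv2.findContours(m,cv2.RETR_EXTERNAL,cv2.CHAIN_APPROX_NONE)[0] if cv2.contourArea(c)>amin]
def rect(n,c,z):
    "centre(m), long, short(mm), yaw of long axis(deg)"
    w=cast(n,c,z)*1000;(x,y),(a,b),t=cv2.minAreaRect(w.astype(np.float32))
    if a<b:a,b,t=b,a,t+90
    return np.round([x,y],1),round(a),round(b),round((t+90)%180-90,1)
def go(x,y,z=None,yaw=None):
    "shift in tool cm / twist deg to reach TCP xyz with jaw (tool y) axis at world yaw deg; linear given in the current frame"
    s=arm.observe();r=R.from_quat(s["tcp_rot"]);M=r.as_matrix();p=s["eef_pos"]
    d=M.T@(np.array([x,y,p[2] if z is None else z])-p)*100
    out=f"t={s['t']:.1f} pos={np.round(p,4)} jawyaw={np.degrees(np.arctan2(M[1,1],M[0,1])):.1f} tilt={np.degrees(np.arccos(-M[2,2])):.2f} w={s['gripper_width']:.3f} lin_cm={np.round(d,2)}"
    if yaw is not None:
        cur=np.degrees(np.arctan2(M[1,1],M[0,1]));tw=-((yaw-cur+90)%180-90)
        d2=R.from_euler('z',tw,degrees=True).as_matrix().T@d
        out+=f" twist={tw:.1f} lin_after_twist={np.round(d2,2)}"
    print(out,"j7",np.round(s["joints"][6],2))
def snap(n,tag):
    im=capture(n);cv2.imwrite(f"pics/{n}_{tag}.png",im[:,:,::-1]);return im
E
python3 - <<'E'
from lib import *
t=cv2.imread("pics/top0.png")[:,:,::-1].copy();s=cv2.imread("pics/scene0.png")[:,:,::-1].copy()
h=cv2.cvtColor(t,cv2.COLOR_RGB2HSV)
for n,(u,v) in dict(stk=(324,300),stk2=(145,322),stk3=(317,195),base=(315,260),tray=(468,277),blue=(254,222),white=(368,212),frame=(180,255),yel=(149,286)).items(): print(n,h[v,u])
for nm,c in [("stick",((8,70,110),(25,200,255))),("frame",((50,120,40),(75,255,255))),("blue",((95,100,40),(115,255,255))),("base",((3,60,20),(20,255,75))),("tray",((5,80,75),(20,255,160)))]:
    for k in blobs(t,*c): 
        z=dict(stick=.011,frame=.012,blue=.03,base=.012,tray=.04)[nm]
        print(nm,cv2.boundingRect(k),rect("top",k,z))
E
```

```text
stk [ 17 111 145]
stk2 [ 17 109 145]
stk3 [ 16 112 146]
base [ 11 132  54]
tray [ 14 141  96]
blue [104 105  56]
white [ 30  13 100]
frame [ 67 114 105]
yel [ 24 169 146]
stick (577, 380, 28, 39) (array([ 248.2, -595.7]), 93, 12, 31.0)
stick (293, 319, 54, 19) (array([402.8, -10.5]), 118, 19, 78.7)
stick (119, 313, 51, 22) (array([413.1, 372.1]), 116, 19, 73.9)
stick (296, 295, 54, 11) (array([463.6, -18.4]), 117, 19, 86.8)
stick (305, 267, 53, 18) (array([517.4, -36.9]), 118, 19, 78.5)
stick (311, 176, 12, 51) (array([686.9,  -4.9]), 117, 18, -4.8)
frame (26, 365, 35, 35) (array([287. , 586.2]), 75, 72, -86.0)
frame (123, 325, 47, 23) (array([384.9, 365.4]), 101, 35, 81.0)
frame (129, 230, 60, 95) (array([516.9, 345.1]), 198, 101, -8.8)
blue (240, 199, 28, 30) (array([654. , 133.4]), 68, 57, 34.7)
base (295, 239, 60, 128) (array([460.1, -25.4]), 275, 116, -3.9)
base (8, 237, 26, 158) (array([435.7, 647.3]), 348, 43, 8.5)
base (0, 234, 12, 165) (array([433.1, 682.7]), 362, 25, 5.3)
base (417, 228, 102, 99) (array([ 516. , -338.4]), 205, 204, 4.3)
base (150, 158, 51, 61) (array([708.9, 306.1]), 138, 95, -22.7)
tray (576, 380, 29, 39) (array([ 252.7, -580.1]), 91, 17, 31.8)
tray (293, 318, 55, 21) (array([402.9, -11.7]), 117, 24, 78.4)
tray (119, 313, 53, 22) (array([413.5, 360.6]), 117, 21, 73.9)
tray (296, 294, 55, 13) (array([462.1, -19.1]), 116, 24, 86.9)
tray (303, 266, 56, 20) (array([514.8, -35.2]), 119, 24, 78.5)
tray (419, 226, 102, 102) (array([ 513.4, -335.3]), 207, 200, 4.2)
tray (311, 176, 12, 52) (array([678.8,  -5.7]), 116, 19, -4.5)
tray (137, 157, 52, 56) (array([724.3, 338.8]), 117, 113, -67.6)
tray (465, 141, 31, 34) (array([ 781.1, -373.5]), 99, 16, -42.1)
```

```bash
python3 - <<'E'
import cv2
a=cv2.imread("pics/top0.png")
c=cv2.resize(a[125:375,115:385],None,fx=2.2,fy=2.2,interpolation=cv2.INTER_CUBIC);cv2.imwrite("pics/crop0.png",c)
E
```

```text
(no output)
```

View pics/crop0.png

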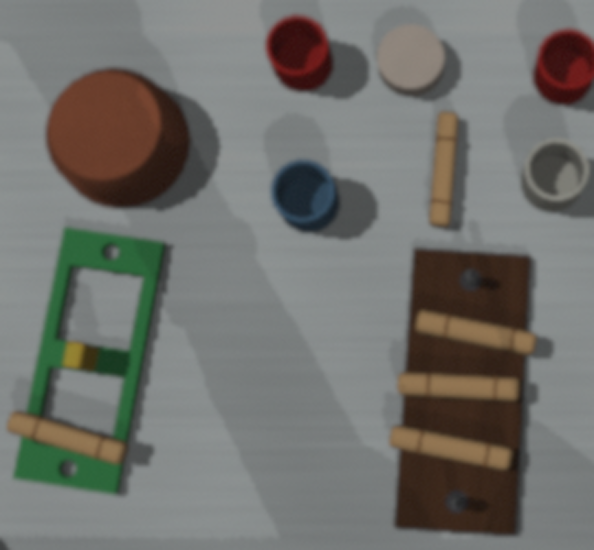

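The crop confirms the choice: five jointed pale sticks, a blue pot, a white pot (a pale open-topped pot at crop (556,170)), and the green frame with one stick across it. The lick is the solid disc and the red pots are decoys.

```bash
cat >> lib.py <<'E'
def sticks(im):
    for k in blobs(im,(8,70,110),(25,160,255)):
        x,y,w,h=cv2.boundingRect(k)
        if w*h<150 or x>560: continue
        r=[rect("top",k,z) for z in(.011,.023)]
        print("stick px",(x+w//2,y+h//2),"worktop",r[0],"raised",r[1][0])
E
python3 - <<'E'
from lib import *
im=cv2.imread("pics/top0.png")[:,:,::-1].copy()
sticks(im)
go(.415,.37,.30,-16)
E
```

```text
stick px (320, 328) worktop (array([402.8, -10.5]), 118, 19, 78.7) raised [402.9 -10.4]
stick px (144, 324) worktop (array([413.1, 372.1]), 116, 19, 73.9) raised [413.  368.1]
stick px (323, 300) worktop (array([463.6, -18.4]), 117, 19, 86.8) raised [463.  -18.2]
stick px (331, 276) worktop (array([517.4, -36.9]), 118, 19, 78.5) raised [516.3 -36.6]
stick px (317, 201) worktop (array([686.9,  -4.9]), 117, 18, -4.8) raised [684.   -4.8]
t=0.1 pos=[0.2444 0.602  0.4038] jawyaw=67.9 tilt=0.10 w=0.086 lin_cm=[-24.53 -15.06  10.41] twist=83.9 lin_after_twist=[-17.58  22.79  10.41] j7 -0.05
```

Request:
send_rows([
  {"linear":[0,0,0],"twist":7},
  {"linear":[0,0,0],"twist":7},
  {"linear":[0,0,0],"twist":7},
  {"linear":[0,0,0],"twist":7},
  {"linear":[0,0,0],"twist":7},
], hand=0.6, newtons=40)

```text
t: 0.52
eef_pos: [0.2445, 0.6021, 0.4041]
tcp_rot: [0.481, 0.877, -0.001, 0.0]
contact_force: [0.4, 0.1, -0.9]
gripper_width: 0.051
```

Request:
send_rows([
  {"linear":[0,0,0],"twist":7},
  {"linear":[0,0,0],"twist":7},
  {"linear":[0,0,0],"twist":7},
  {"linear":[0,0,0],"twist":7},
  {"linear":[0,0,0],"twist":7},
])

```text
t: 0.93
eef_pos: [0.2444, 0.6021, 0.4041]
tcp_rot: [0.722, 0.692, -0.0, 0.0]
contact_force: [0.4, 1.2, -0.3]
gripper_width: 0.0513
```

Request:
send_rows([
  {"linear":[0,0,0],"twist":7},
  {"linear":[0,0,0],"twist":7},
  {"linear":[-2.5,3.2,1.5],"twist":0},
  {"linear":[-2.5,3.2,1.5],"twist":0},
  {"linear":[-2.5,3.2,1.5],"twist":0},
])

```text
t: 1.35
eef_pos: [0.3133, 0.5064, 0.3605]
tcp_rot: [0.798, 0.602, 0.0, 0.0]
contact_force: [1.2, 0.4, -0.7]
gripper_width: 0.0513
```

Request:
send_rows([
  {"linear":[-2.5,3.2,1.5],"twist":0},
  {"linear":[-2.5,3.2,1.5],"twist":0},
  {"linear":[-2.5,3.2,1.5],"twist":0},
  {"linear":[-2.5,3.2,1.5],"twist":0},
  {"linear":[0,0,0],"twist":0},
])

```text
t: 1.77
eef_pos: [0.4093, 0.3714, 0.301]
tcp_rot: [0.803, 0.596, -0.003, 0.003]
contact_force: [0.2, -1.7, -0.2]
gripper_width: 0.0513
```

```bash
python3 - <<'E'
from lib import *
go(.413,.369,.192,-16.1)
print(arm.observe()["contact_force"])
E
```

```text
t=1.8 pos=[0.4093 0.3714 0.301 ] jawyaw=-16.8 tilt=0.52 w=0.051 lin_cm=[-0.03  0.4  10.9 ] twist=-0.7 lin_after_twist=[-0.03  0.4  10.9 ] j7 -0.96
[ 0.18665551 -1.68611247 -0.19043678]
```

Request:
send_rows([
  {"linear":[0,0.4,3],"twist":0},
  {"linear":[0,0,3],"twist":0},
  {"linear":[0,0,3],"twist":0},
  {"linear":[0,0,2],"twist":0},
  {"linear":[0,0,0],"twist":0},
])

```text
t: 2.18
eef_pos: [0.4068, 0.3781, 0.1893]
tcp_rot: [0.799, 0.601, -0.005, 0.001]
contact_force: [-1.0, -0.6, -0.2]
gripper_width: 0.0517
```

Request:
send_rows([
  {"linear":[0,0,0],"twist":0},
  {"linear":[0,0,0],"twist":0},
  {"linear":[0,0,0],"twist":0},
  {"linear":[0,0,0],"twist":0},
  {"linear":[0,0,0],"twist":0},
], hand=0, newtons=50)

```text
t: 2.6
eef_pos: [0.4095, 0.3802, 0.1953]
tcp_rot: [0.799, 0.601, 0.002, -0.0]
contact_force: [0.4, -1.2, 5.1]
gripper_width: 0.0205
```

Request:
send_rows([
  {"linear":[0,0,-2],"twist":0},
  {"linear":[0,0,-3],"twist":0},
  {"linear":[0,0,-3],"twist":0},
  {"linear":[0,0,-3],"twist":0},
  {"linear":[0,0,-1],"twist":0},
])

```text
t: 3.02
eef_pos: [0.4101, 0.3802, 0.3186]
tcp_rot: [0.799, 0.601, 0.004, -0.001]
contact_force: [0.7, 0.7, -0.4]
gripper_width: 0.0204
```

```bash
python3 - <<'E'
from lib import *
im=snap("top","a")
t=np.radians(4.2);c=np.array([.512,-.335])
print([np.round(c+o*np.array([np.cos(t),np.sin(t)]),4).tolist() for o in(-.072,-.036,0,.036,.072)])
go(.584,-.330,.30,4.2)
# tray rim (top outline z=.04) and both-camera check
k=blobs(im,(5,80,40),(20,255,160),roi=(400,215,540,340));k=max(k,key=cv2.contourArea);print("tray rim z.04",rect("top",k,.04),"z.0",rect("top",k,0))
k=blobs(im,(5,80,75),(20,255,160),roi=(400,215,540,340));k=max(k,key=cv2.contourArea);print(rect("top",k,.04))
E
```

```text
[[0.4402, -0.3403], [0.4761, -0.3376], [0.512, -0.335], [0.5479, -0.3324], [0.5838, -0.3297]]
t=3.1 pos=[0.4102 0.3804 0.3188] jawyaw=-16.1 tilt=0.53 w=0.020 lin_cm=[-63.44  36.41   1.46] twist=-20.3 lin_after_twist=[-72.13  12.12   1.46] j7 -0.96
tray rim z.04 (array([ 513.3, -333. ]), 207, 204, 4.3) z.0 (array([ 517. , -345.1]), 215, 212, 4.3)
(array([ 513.4, -335.1]), 207, 200, 4.3)
```

Request:
send_rows([
  {"linear":[0,0,0],"twist":-6.8},
  {"linear":[0,0,0],"twist":-6.8},
  {"linear":[0,0,0],"twist":-6.7},
  {"linear":[-3.6,0.6,0],"twist":0},
  {"linear":[-3.6,0.6,0],"twist":0},
])

```text
t: 3.48
eef_pos: [0.4249, 0.3097, 0.3124]
tcp_rot: [0.679, 0.735, -0.001, -0.0]
contact_force: [0.1, -0.7, -0.6]
gripper_width: 0.0207
```

Request:
send_rows([
  {"linear":[-3.6,0.6,0],"twist":0},
  {"linear":[-3.6,0.6,0],"twist":0},
  {"linear":[-3.6,0.6,0],"twist":0},
  {"linear":[-3.6,0.6,0],"twist":0},
  {"linear":[-3.6,0.6,0],"twist":0},
])

```text
t: 3.9
eef_pos: [0.4686, 0.1295, 0.3127]
tcp_rot: [0.681, 0.733, -0.001, -0.0]
contact_force: [-0.4, 0.7, -0.2]
gripper_width: 0.0206
```

Request:
send_rows([
  {"linear":[-3.6,0.6,0],"twist":0},
  {"linear":[-3.6,0.6,0],"twist":0},
  {"linear":[-3.6,0.6,0],"twist":0},
  {"linear":[-3.6,0.6,0],"twist":0},
  {"linear":[-3.6,0.6,0],"twist":0},
])

```text
t: 4.32
eef_pos: [0.5118, -0.0476, 0.3126]
tcp_rot: [0.681, 0.733, -0.0, -0.001]
contact_force: [0.5, -0.1, 0.4]
gripper_width: 0.0206
```

Request:
send_rows([
  {"linear":[-3.6,0.6,0],"twist":0},
  {"linear":[-3.6,0.6,0],"twist":0},
  {"linear":[-3.6,0.6,0],"twist":0},
  {"linear":[-3.6,0.6,0],"twist":0},
  {"linear":[-3.6,0.6,0],"twist":0},
])

```text
t: 4.73
eef_pos: [0.5551, -0.2247, 0.3122]
tcp_rot: [0.681, 0.733, -0.0, -0.001]
contact_force: [0.5, 0.2, -0.7]
gripper_width: 0.0205
```

Request:
send_rows([
  {"linear":[-3.6,0.6,0.4],"twist":0},
  {"linear":[-3.6,0.6,0.4],"twist":0},
  {"linear":[-3.6,0.6,0.4],"twist":0},
  {"linear":[0,0,0],"twist":0},
  {"linear":[0,0,0],"twist":0},
])

```text
t: 5.15
eef_pos: [0.5799, -0.3322, 0.2997]
tcp_rot: [0.682, 0.731, -0.001, -0.001]
contact_force: [-0.5, 0.6, -0.8]
gripper_width: 0.0204
```

```bash
python3 - <<'E'
from lib import *
go(.584,-.328,.218,4.3)
E
```

```text
t=5.2 pos=[ 0.5799 -0.3322  0.2997] jawyaw=3.9 tilt=0.18 w=0.020 lin_cm=[0.4  0.47 8.17] twist=-0.4 lin_after_twist=[0.39 0.47 8.17] j7 0.8
```

Request:
send_rows([
  {"linear":[0.4,0.4,2],"twist":0},
  {"linear":[0,0,3],"twist":0},
  {"linear":[0,0,2],"twist":0},
  {"linear":[0,0,1],"twist":0},
  {"linear":[0,0,0],"twist":0},
])

```text
t: 5.57
eef_pos: [0.5841, -0.3229, 0.2183]
tcp_rot: [0.68, 0.733, -0.0, -0.003]
contact_force: [-0.8, -0.7, -0.6]
gripper_width: 0.0209
```

Request:
send_rows([
  {"linear":[0,0,0],"twist":0},
  {"linear":[0,0,0],"twist":0},
  {"linear":[0,0,0],"twist":0},
  {"linear":[0,0,0],"twist":0},
  {"linear":[0,0,0],"twist":0},
], hand=0.4)

```text
t: 5.98
eef_pos: [0.5853, -0.3257, 0.2228]
tcp_rot: [0.681, 0.733, 0.0, 0.001]
contact_force: [-0.7, 0.3, 0.2]
gripper_width: 0.0341
```

Request:
send_rows([
  {"linear":[0,0,-4],"twist":0},
  {"linear":[0,0,-4],"twist":0},
  {"linear":[0,0,0],"twist":5.2},
  {"linear":[0,0,0],"twist":5.2},
  {"linear":[0,0,0],"twist":5.1},
])

```text
t: 6.4
eef_pos: [0.5851, -0.3258, 0.3034]
tcp_rot: [0.775, 0.632, 0.001, 0.001]
contact_force: [0.3, -0.3, -0.3]
gripper_width: 0.034
```

Request:
send_rows([
  {"linear":[3.45,-1.57,0],"twist":0},
  {"linear":[3.45,-1.57,0],"twist":0},
  {"linear":[3.45,-1.57,0],"twist":0},
  {"linear":[3.45,-1.57,0],"twist":0},
  {"linear":[3.45,-1.57,0],"twist":0},
], hand=0.5)

```text
t: 6.82
eef_pos: [0.5412, -0.1395, 0.302]
tcp_rot: [0.773, 0.634, 0.0, 0.0]
contact_force: [0.6, 0.4, 0.6]
gripper_width: 0.0428
```

```bash
python3 - <<'E'
from lib import *
im=snap("top","b");sticks(im)
go(.516,-.037,.30,-11.5)
E
```

```text
stick px (317, 327) worktop (array([404.5,  -4.1]), 105, 20, 78.4) raised [404.5  -4.1]
stick px (323, 301) worktop (array([463.6, -18.4]), 117, 20, 86.7) raised [463.  -18.2]
stick px (331, 276) worktop (array([517.5, -37. ]), 120, 20, 78.2) raised [516.4 -36.6]
stick px (471, 244) worktop (array([ 588.6, -351.9]), 96, 20, 89.9) raised [ 586.7 -348.2]
stick px (317, 201) worktop (array([686.9,  -5.4]), 117, 19, -4.7) raised [683.9  -5.4]
stick px (161, 182) worktop (array([732.7, 348.2]), 114, 113, -43.2) raised [729.2 344.5]
t=6.9 pos=[ 0.5408 -0.1307  0.3009] jawyaw=-10.8 tilt=0.57 w=0.043 lin_cm=[ 8.74 -4.18  0.18] twist=0.7 lin_after_twist=[ 8.68 -4.29  0.18] j7 0.25
```

Request:
send_rows([
  {"linear":[3.4,-1.7,0],"twist":0.7},
  {"linear":[3.4,-1.7,0],"twist":0},
  {"linear":[1.5,-0.7,0],"twist":0},
  {"linear":[0,0,0],"twist":0},
  {"linear":[0,0,0],"twist":0},
])

```text
t: 7.28
eef_pos: [0.5186, -0.0506, 0.3021]
tcp_rot: [0.776, 0.63, 0.001, 0.0]
contact_force: [-0.1, -0.6, -0.7]
gripper_width: 0.0428
```

```bash
python3 - <<'E'
from lib import *
go(.516,-.037,.191,-11.5)
E
```

```text
t=7.3 pos=[ 0.5186 -0.0506  0.3021] jawyaw=-11.9 tilt=0.07 w=0.043 lin_cm=[ 1.27 -0.55 11.11] twist=-0.4 lin_after_twist=[ 1.28 -0.54 11.11] j7 0.06
```

Request:
send_rows([
  {"linear":[1.3,-0.5,2],"twist":0},
  {"linear":[0,0,4],"twist":0},
  {"linear":[0,0,3],"twist":0},
  {"linear":[0,0,2],"twist":0},
  {"linear":[0,0,0],"twist":0},
])

```text
t: 7.7
eef_pos: [0.5146, -0.0393, 0.1883]
tcp_rot: [0.778, 0.628, -0.003, -0.002]
contact_force: [-0.6, -0.2, 0.1]
gripper_width: 0.0425
```

Request:
send_rows([
  {"linear":[0,0,0],"twist":0},
  {"linear":[0,0,0],"twist":0},
  {"linear":[0,0,0],"twist":0},
  {"linear":[0,0,0],"twist":0},
  {"linear":[0,0,0],"twist":0},
], hand=0)

```text
t: 8.12
eef_pos: [0.517, -0.0378, 0.193]
tcp_rot: [0.777, 0.629, 0.001, 0.001]
contact_force: [1.3, -0.1, 3.2]
gripper_width: 0.0205
```

Request:
send_rows([
  {"linear":[0,0,-3],"twist":0},
  {"linear":[0,0,-4],"twist":0},
  {"linear":[0,0,-4],"twist":-5.3},
  {"linear":[0,0,0],"twist":-5.3},
  {"linear":[0,0,0],"twist":-5.2},
])

```text
t: 8.53
eef_pos: [0.5175, -0.0377, 0.3051]
tcp_rot: [0.681, 0.732, 0.003, 0.002]
contact_force: [0.0, 0.6, -0.7]
gripper_width: 0.0212
```

Request:
send_rows([
  {"linear":[-3.7,0.1,0],"twist":0},
  {"linear":[-3.7,0.1,0],"twist":0},
  {"linear":[-3.7,0.1,0],"twist":0},
  {"linear":[-3.7,0.1,0],"twist":0},
  {"linear":[-3.7,0.1,0],"twist":0},
])

```text
t: 8.95
eef_pos: [0.5335, -0.2233, 0.3023]
tcp_rot: [0.683, 0.73, 0.001, 0.0]
contact_force: [0.9, -0.1, -0.4]
gripper_width: 0.0205
```

Request:
send_rows([
  {"linear":[-3.7,0.2,0],"twist":0},
  {"linear":[-3.7,0.2,0],"twist":0},
  {"linear":[-3.6,0.2,0],"twist":0},
  {"linear":[0,0,0],"twist":0},
  {"linear":[0,0,0],"twist":0},
])

```text
t: 9.37
eef_pos: [0.5457, -0.3341, 0.3021]
tcp_rot: [0.685, 0.729, -0.001, 0.001]
contact_force: [0.7, 0.4, -0.1]
gripper_width: 0.0207
```

```bash
python3 - <<'E'
from lib import *
go(.548,-.33,.205,4.3)
E
```

```text
t=9.4 pos=[ 0.5457 -0.3341  0.3021] jawyaw=3.5 tilt=0.10 w=0.021 lin_cm=[0.41 0.25 9.71] twist=-0.8 lin_after_twist=[0.41 0.26 9.71] j7 0.84
```

Request:
send_rows([
  {"linear":[0.4,0.2,2],"twist":-0.8},
  {"linear":[0,0,4],"twist":0},
  {"linear":[0,0,2.4],"twist":0},
  {"linear":[0,0,1],"twist":0},
  {"linear":[0,0,0],"twist":0},
])

```text
t: 9.78
eef_pos: [0.5481, -0.3247, 0.2052]
tcp_rot: [0.677, 0.736, -0.0, -0.003]
contact_force: [-1.0, -0.9, -0.2]
gripper_width: 0.0208
```

Request:
send_rows([
  {"linear":[0,0,0],"twist":0},
  {"linear":[0,0,0],"twist":0},
  {"linear":[0,0,0],"twist":0},
  {"linear":[0,0,0],"twist":0},
  {"linear":[0,0,0],"twist":0},
], hand=0.38)

```text
t: 10.2
eef_pos: [0.5489, -0.3274, 0.2089]
tcp_rot: [0.678, 0.735, 0.0, 0.001]
contact_force: [0.2, -0.7, 0.4]
gripper_width: 0.0324
```

Request:
send_rows([
  {"linear":[0,0,-4],"twist":0},
  {"linear":[0,0,-4],"twist":0},
  {"linear":[0,0,-1.4],"twist":3.8},
  {"linear":[0,0,0],"twist":3.7},
  {"linear":[3.8,-1.3,0],"twist":0},
])

```text
t: 10.62
eef_pos: [0.5375, -0.2955, 0.3049]
tcp_rot: [0.728, 0.685, -0.001, 0.006]
contact_force: [0.4, -0.2, 0.1]
gripper_width: 0.0325
```

Request:
send_rows([
  {"linear":[3.8,-1.3,0],"twist":0},
  {"linear":[3.8,-1.3,0],"twist":0},
  {"linear":[3.8,-1.3,0],"twist":0},
  {"linear":[3.8,-1.3,0],"twist":0},
  {"linear":[3.8,-1.3,0],"twist":0},
], hand=0.5)

```text
t: 11.03
eef_pos: [0.4814, -0.094, 0.302]
tcp_rot: [0.725, 0.689, 0.001, 0.0]
contact_force: [0.9, 0.5, 0.3]
gripper_width: 0.043
```

Request:
send_rows([
  {"linear":[3.8,-1.3,0],"twist":0},
  {"linear":[3.8,-1.3,0],"twist":0},
  {"linear":[0,0,0],"twist":0},
  {"linear":[0,0,0],"twist":0},
  {"linear":[0,0,0],"twist":0},
])

```text
t: 11.45
eef_pos: [0.4603, -0.0185, 0.3022]
tcp_rot: [0.725, 0.689, 0.001, 0.0]
contact_force: [-1.0, 0.1, -0.2]
gripper_width: 0.0428
```

```bash
python3 - <<'E'
from lib import *
im=snap("top","c");sticks(im)
go(.463,-.018,.193,-3.2)
E
```

```text
stick px (461, 260) worktop (array([ 550.3, -327.2]), 120, 20, -85.1) raised [ 548.9 -323.7]
stick px (466, 244) worktop (array([ 589.3, -340.7]), 118, 20, 88.6) raised [ 587.4 -337.1]
stick px (317, 201) worktop (array([686.9,  -5.1]), 117, 19, -4.7) raised [683.9  -5.1]
stick px (162, 182) worktop (array([733.1, 347.7]), 113, 112, 45.9) raised [729.7 344. ]
t=11.5 pos=[ 0.4604 -0.0193  0.3021] jawyaw=-3.0 tilt=0.07 w=0.043 lin_cm=[ 0.15  0.24 10.91] twist=0.2 lin_after_twist=[ 0.15  0.24 10.91] j7 0.08
```

Request:
send_rows([
  {"linear":[0.1,0.2,2],"twist":0},
  {"linear":[0,0,4],"twist":0},
  {"linear":[0,0,3],"twist":0},
  {"linear":[0,0,1.9],"twist":0},
  {"linear":[0,0,0],"twist":0},
])

```text
t: 11.92
eef_pos: [0.4605, -0.0192, 0.1895]
tcp_rot: [0.726, 0.688, -0.003, -0.002]
contact_force: [-0.6, 0.3, 1.1]
gripper_width: 0.0429
```

Request:
send_rows([
  {"linear":[0,0,0],"twist":0},
  {"linear":[0,0,0],"twist":0},
  {"linear":[0,0,0],"twist":0},
  {"linear":[0,0,0],"twist":0},
  {"linear":[0,0,0],"twist":0},
], hand=0)

```text
t: 12.33
eef_pos: [0.4627, -0.0174, 0.1937]
tcp_rot: [0.725, 0.689, 0.001, 0.001]
contact_force: [-0.1, -0.6, 4.4]
gripper_width: 0.0204
```

Request:
send_rows([
  {"linear":[0,0,-3],"twist":0},
  {"linear":[0,0,-4],"twist":0},
  {"linear":[0,0,-4],"twist":-3.7},
  {"linear":[0,0,0],"twist":-3.6},
  {"linear":[-3.5,0.3,0],"twist":0},
])

```text
t: 12.75
eef_pos: [0.4691, -0.0463, 0.3053]
tcp_rot: [0.674, 0.738, 0.004, -0.0]
contact_force: [0.9, 0.1, -1.1]
gripper_width: 0.0207
```

Request:
send_rows([
  {"linear":[-3.5,0.3,0],"twist":0},
  {"linear":[-3.5,0.3,0],"twist":0},
  {"linear":[-3.5,0.3,0],"twist":0},
  {"linear":[-3.5,0.3,0],"twist":0},
  {"linear":[-3.5,0.3,0],"twist":0},
])

```text
t: 13.17
eef_pos: [0.4963, -0.2267, 0.3032]
tcp_rot: [0.679, 0.734, 0.001, 0.0]
contact_force: [0.3, 0.9, -0.8]
gripper_width: 0.0202
```

Request:
send_rows([
  {"linear":[-3.5,0.3,0],"twist":0},
  {"linear":[-3.5,0.3,0],"twist":0},
  {"linear":[-3.5,0.3,0],"twist":0},
  {"linear":[0,0,0],"twist":0},
  {"linear":[0,0,0],"twist":0},
])

```text
t: 13.58
eef_pos: [0.5124, -0.3316, 0.3031]
tcp_rot: [0.681, 0.732, -0.0, 0.001]
contact_force: [0.6, 0.5, -0.8]
gripper_width: 0.0201
```

```bash
python3 - <<'E'
from lib import *
go(.512,-.33,.208,4.3)
sticks(snap("top","d"))
E
```

```text
t=13.6 pos=[ 0.5124 -0.3316  0.3031] jawyaw=4.2 tilt=0.09 w=0.020 lin_cm=[ 0.18 -0.03  9.51] twist=-0.1 lin_after_twist=[ 0.18 -0.03  9.51] j7 0.89
stick px (319, 328) worktop (array([403. , -10.8]), 118, 19, 78.7) raised [403.1 -10.7]
stick px (468, 274) worktop (array([ 521.7, -342. ]), 71, 22, -85.8) raised [ 520.6 -338.4]
stick px (458, 261) worktop (array([ 549.9, -320.1]), 107, 20, -85.4) raised [ 548.4 -316.7]
stick px (461, 244) worktop (array([ 588.6, -329.3]), 95, 20, 89.9) raised [ 586.7 -325.8]
stick px (317, 201) worktop (array([686.9,  -5. ]), 117, 19, -4.4) raised [684.  -5.]
stick px (161, 182) worktop (array([733.2, 347.7]), 114, 112, 45.9) raised [729.7 344. ]
```

Request:
send_rows([
  {"linear":[0.2,0,2],"twist":0},
  {"linear":[0,0,4],"twist":0},
  {"linear":[0,0,2.4],"twist":0},
  {"linear":[0,0,1],"twist":0},
  {"linear":[0,0,0],"twist":0},
])

```text
t: 14.05
eef_pos: [0.5126, -0.3247, 0.2063]
tcp_rot: [0.679, 0.735, -0.0, -0.003]
contact_force: [-0.4, 0.3, -1.0]
gripper_width: 0.0206
```

Request:
send_rows([
  {"linear":[0,0,0],"twist":0},
  {"linear":[0,0,0],"twist":0},
  {"linear":[0,0,0],"twist":0},
  {"linear":[0,0,0],"twist":0},
  {"linear":[0,0,0],"twist":0},
], hand=0.38)

```text
t: 14.47
eef_pos: [0.5135, -0.3276, 0.2098]
tcp_rot: [0.679, 0.734, 0.0, 0.001]
contact_force: [-0.0, -0.1, -0.2]
gripper_width: 0.0321
```

Request:
send_rows([
  {"linear":[0,0,-4],"twist":0},
  {"linear":[0,0,-4],"twist":0},
  {"linear":[0,0,-1.4],"twist":5.2},
  {"linear":[0,0,0],"twist":5.2},
  {"linear":[0,0,0],"twist":5.1},
])

```text
t: 14.88
eef_pos: [0.5134, -0.3279, 0.305]
tcp_rot: [0.774, 0.634, 0.001, 0.002]
contact_force: [-1.4, 0.2, -0.6]
gripper_width: 0.0324
```

Request:
send_rows([
  {"linear":[3.2,-1.9,0],"twist":0},
  {"linear":[3.2,-1.9,0],"twist":0},
  {"linear":[3.2,-1.9,0],"twist":0},
  {"linear":[3.2,-1.9,0],"twist":0},
  {"linear":[3.2,-1.9,0],"twist":0},
], hand=0.5)

```text
t: 15.3
eef_pos: [0.4498, -0.1508, 0.3028]
tcp_rot: [0.772, 0.635, 0.0, 0.0]
contact_force: [0.0, 0.1, 0.7]
gripper_width: 0.0426
```

Request:
send_rows([
  {"linear":[3.2,-1.9,0],"twist":0},
  {"linear":[3.2,-1.9,0],"twist":0},
  {"linear":[3.2,-1.8,0],"twist":0},
  {"linear":[3.2,-1.8,0],"twist":0},
  {"linear":[0,0,0],"twist":0},
])

```text
t: 15.72
eef_pos: [0.4007, -0.0063, 0.3024]
tcp_rot: [0.769, 0.639, 0.001, -0.003]
contact_force: [0.1, -0.6, 0.0]
gripper_width: 0.0429
```

Request:
send_rows([
  {"linear":[0,0,0],"twist":0},
  {"linear":[0,0,0],"twist":0},
])

```text
t: 15.88
eef_pos: [0.4029, -0.0125, 0.3031]
tcp_rot: [0.772, 0.635, 0.001, 0.0]
contact_force: [0.4, -0.8, 1.8]
gripper_width: 0.0432
```

```bash
python3 - <<'E'
from lib import *
go(.403,-.0107,.195,-11.3)
E
```

```text
t=15.9 pos=[ 0.4029 -0.0125  0.3031] jawyaw=-11.1 tilt=0.08 w=0.043 lin_cm=[ 0.17 -0.04 10.81] twist=0.2 lin_after_twist=[ 0.17 -0.04 10.81] j7 -0.17
```

Request:
send_rows([
  {"linear":[0.1,0,2],"twist":0},
  {"linear":[0,0,4],"twist":0},
  {"linear":[0,0,3],"twist":0},
  {"linear":[0,0,1.8],"twist":0},
  {"linear":[0,0,0],"twist":0},
])

```text
t: 16.3
eef_pos: [0.4016, -0.0131, 0.1919]
tcp_rot: [0.774, 0.634, -0.004, -0.001]
contact_force: [-0.6, -0.2, 0.1]
gripper_width: 0.0428
```

Request:
send_rows([
  {"linear":[0,0,0],"twist":0},
  {"linear":[0,0,0],"twist":0},
  {"linear":[0,0,0],"twist":0},
  {"linear":[0,0,0],"twist":0},
  {"linear":[0,0,0],"twist":0},
], hand=0)

```text
t: 16.72
eef_pos: [0.4035, -0.0111, 0.1957]
tcp_rot: [0.772, 0.635, 0.001, 0.0]
contact_force: [-1.1, -0.3, 5.4]
gripper_width: 0.0205
```

Request:
send_rows([
  {"linear":[0,0,-3],"twist":0},
  {"linear":[0,0,-4],"twist":0},
  {"linear":[0,0,-4],"twist":-5.2},
  {"linear":[0,0,0],"twist":-5.2},
  {"linear":[0,0,0],"twist":-5.1},
])

```text
t: 17.13
eef_pos: [0.404, -0.0109, 0.3076]
tcp_rot: [0.677, 0.736, 0.004, 0.001]
contact_force: [-0.5, 1.4, -1.9]
gripper_width: 0.0204
```

Request:
send_rows([
  {"linear":[-3.6,0.5,0],"twist":0},
  {"linear":[-3.6,0.5,0],"twist":0},
  {"linear":[-3.6,0.5,0],"twist":0},
  {"linear":[-3.6,0.6,0],"twist":0},
  {"linear":[-3.6,0.6,0],"twist":0},
])

```text
t: 17.55
eef_pos: [0.4438, -0.1898, 0.3051]
tcp_rot: [0.679, 0.734, 0.001, 0.0]
contact_force: [0.5, 1.0, -0.1]
gripper_width: 0.0204
```

Request:
send_rows([
  {"linear":[-3.6,0.6,0],"twist":0},
  {"linear":[-3.6,0.6,0],"twist":0},
  {"linear":[-3.6,0.6,0],"twist":0},
  {"linear":[-3.6,0.5,0],"twist":0},
  {"linear":[0,0,0],"twist":0},
])

```text
t: 17.97
eef_pos: [0.4767, -0.3376, 0.3061]
tcp_rot: [0.682, 0.731, -0.002, 0.004]
contact_force: [-1.2, -1.5, 1.1]
gripper_width: 0.0205
```

Request:
send_rows([
  {"linear":[0,0,0],"twist":0},
  {"linear":[0,0,0],"twist":0},
])

```text
t: 18.13
eef_pos: [0.4774, -0.3298, 0.3045]
tcp_rot: [0.679, 0.734, 0.0, -0.001]
contact_force: [0.5, 0.4, -0.8]
gripper_width: 0.0203
```

```bash
python3 - <<'E'
from lib import *
go(.476,-.333,.208,4.3)
sticks(snap("top","e"))
E
```

```text
t=18.1 pos=[ 0.4774 -0.3298  0.3045] jawyaw=4.4 tilt=0.07 w=0.020 lin_cm=[-0.32 -0.17  9.65] twist=0.1 lin_after_twist=[-0.32 -0.17  9.65] j7 0.99
stick px (467, 292) worktop (array([ 482.1, -337.8]), 72, 22, -85.9) raised [ 481.3 -334.2]
stick px (459, 278) worktop (array([ 513.3, -320.1]), 101, 20, -85.7) raised [ 512.3 -316.7]
stick px (459, 261) worktop (array([ 550.1, -322.5]), 111, 20, -85.0) raised [ 548.6 -319.1]
stick px (466, 244) worktop (array([ 590. , -340.7]), 117, 20, 87.8) raised [ 588.1 -337.1]
stick px (317, 201) worktop (array([686.9,  -5.2]), 117, 19, -4.9) raised [683.9  -5.1]
stick px (161, 182) worktop (array([733.2, 347.8]), 114, 112, 45.9) raised [729.7 344.1]
```

Request:
send_rows([
  {"linear":[-0.3,-0.2,2],"twist":0},
  {"linear":[0,0,4],"twist":0},
  {"linear":[0,0,2.6],"twist":0},
  {"linear":[0,0,1],"twist":0},
  {"linear":[0,0,0],"twist":0},
])

```text
t: 18.6
eef_pos: [0.4754, -0.331, 0.2065]
tcp_rot: [0.679, 0.735, -0.0, -0.003]
contact_force: [1.0, 0.5, -0.2]
gripper_width: 0.0207
```

Request:
send_rows([
  {"linear":[0,0,0],"twist":0},
  {"linear":[0,0,0],"twist":0},
  {"linear":[0,0,0],"twist":0},
  {"linear":[0,0,0],"twist":0},
  {"linear":[0,0,0],"twist":0},
], hand=0.38)

```text
t: 19.02
eef_pos: [0.4761, -0.3338, 0.2097]
tcp_rot: [0.679, 0.734, 0.0, 0.001]
contact_force: [0.2, 0.2, 0.1]
gripper_width: 0.0324
```

Request:
send_rows([
  {"linear":[0,0,-4],"twist":0},
  {"linear":[0,0,-4],"twist":0},
  {"linear":[0,0,-1.4],"twist":0},
  {"linear":[3.1,2.35,0],"twist":0},
  {"linear":[3.1,2.35,0],"twist":0},
])

```text
t: 19.43
eef_pos: [0.5171, -0.2705, 0.3052]
tcp_rot: [0.682, 0.731, 0.001, 0.002]
contact_force: [1.3, 0.4, -0.3]
gripper_width: 0.0323
```

Request:
send_rows([
  {"linear":[3.1,2.35,0],"twist":0},
  {"linear":[3.1,2.35,0],"twist":0},
  {"linear":[3.1,2.35,0],"twist":0},
  {"linear":[3.1,2.35,0],"twist":0},
  {"linear":[3.1,2.35,0],"twist":0},
], hand=0.5)

```text
t: 19.85
eef_pos: [0.6239, -0.1027, 0.303]
tcp_rot: [0.679, 0.734, 0.0, 0.0]
contact_force: [1.1, 0.5, 0.4]
gripper_width: 0.0434
```

Request:
send_rows([
  {"linear":[3.1,2.35,0],"twist":0},
  {"linear":[3.1,2.35,0],"twist":0},
  {"linear":[3.1,2.35,0],"twist":0},
  {"linear":[0,0,0],"twist":-6.7},
  {"linear":[0,0,0],"twist":-6.7},
])

```text
t: 20.27
eef_pos: [0.6877, -0.0018, 0.3019]
tcp_rot: [0.584, 0.812, 0.0, -0.0]
contact_force: [-0.4, -1.0, 0.7]
gripper_width: 0.0426
```

Request:
send_rows([
  {"linear":[0,0,0],"twist":-6.7},
  {"linear":[0,0,0],"twist":-6.7},
  {"linear":[0,0,0],"twist":-6.7},
  {"linear":[0,0,0],"twist":-6.7},
  {"linear":[0,0,0],"twist":-6.7},
])

```text
t: 20.68
eef_pos: [0.6862, -0.0066, 0.3028]
tcp_rot: [0.329, 0.944, 0.0, 0.0]
contact_force: [0.0, -0.2, -0.8]
gripper_width: 0.0427
```

Request:
send_rows([
  {"linear":[0,0,0],"twist":-6.7},
  {"linear":[0,0,0],"twist":-6.7},
  {"linear":[0,0,0],"twist":-6.7},
  {"linear":[0,0,0],"twist":-6.7},
  {"linear":[0,0,0],"twist":-6.7},
])

```text
t: 21.1
eef_pos: [0.6862, -0.0066, 0.3028]
tcp_rot: [0.043, 0.999, 0.0, 0.0]
contact_force: [-0.0, 0.6, 0.5]
gripper_width: 0.0429
```

Request:
send_rows([
  {"linear":[0,0,0],"twist":0},
  {"linear":[0,0,0],"twist":0},
])

```text
t: 21.27
eef_pos: [0.6863, -0.0067, 0.3029]
tcp_rot: [0.047, 0.999, 0.0, 0.0]
contact_force: [-0.1, -0.5, 1.1]
gripper_width: 0.0427
```

```bash
python3 - <<'E'
from lib import *
go(.687,-.005,.182,85.1)
sticks(snap("top","f"))
E
```

```text
t=21.3 pos=[ 0.6863 -0.0067  0.3029] jawyaw=84.6 tilt=0.03 w=0.043 lin_cm=[-0.05  0.17 12.09] twist=-0.5 lin_after_twist=[-0.05  0.17 12.09] j7 1.62
stick px (481, 258) worktop (array([ 554.8, -376.1]), 30, 23, -64.1) raised [ 553.2 -372.1]
stick px (486, 244) worktop (array([ 588.5, -384.5]), 35, 20, 89.9) raised [ 586.6 -380.4]
stick px (162, 182) worktop (array([732.7, 347.6]), 116, 115, -18.6) raised [729.3 343.9]
```

Request:
send_rows([
  {"linear":[0,0.2,3],"twist":0},
  {"linear":[0,0,4],"twist":0},
  {"linear":[0,0,3.5],"twist":0},
  {"linear":[0,0,1.6],"twist":0},
  {"linear":[0,0,0],"twist":0},
])

```text
t: 21.73
eef_pos: [0.684, -0.0039, 0.1764]
tcp_rot: [0.046, 0.999, -0.0, -0.005]
contact_force: [-0.9, -0.1, 0.6]
gripper_width: 0.0425
```

Request:
send_rows([
  {"linear":[0,0,0],"twist":0},
  {"linear":[0,0,0],"twist":0},
  {"linear":[0,0,0],"twist":0},
  {"linear":[0,0,0],"twist":0},
  {"linear":[0,0,0],"twist":0},
], hand=0)

```text
t: 22.15
eef_pos: [0.6871, -0.0045, 0.1833]
tcp_rot: [0.045, 0.999, 0.0, 0.001]
contact_force: [0.0, 0.3, 2.2]
gripper_width: 0.0202
```

Request:
send_rows([
  {"linear":[0,0,-4],"twist":0},
  {"linear":[0,0,-4],"twist":0},
  {"linear":[0,0,-4.1],"twist":0},
  {"linear":[0,0,0],"twist":6.7},
  {"linear":[0,0,0],"twist":6.7},
])

```text
t: 22.57
eef_pos: [0.6878, -0.005, 0.3078]
tcp_rot: [0.165, 0.986, 0.001, 0.004]
contact_force: [-0.6, -0.3, -1.4]
gripper_width: 0.0207
```

Request:
send_rows([
  {"linear":[0,0,0],"twist":6.7},
  {"linear":[0,0,0],"twist":6.7},
  {"linear":[0,0,0],"twist":6.7},
  {"linear":[0,0,0],"twist":6.7},
  {"linear":[0,0,0],"twist":6.7},
])

```text
t: 22.98
eef_pos: [0.6865, -0.0044, 0.3034]
tcp_rot: [0.442, 0.897, 0.001, 0.0]
contact_force: [-1.0, -0.7, -1.2]
gripper_width: 0.0201
```

Request:
send_rows([
  {"linear":[0,0,0],"twist":6.7},
  {"linear":[0,0,0],"twist":6.7},
  {"linear":[0,0,0],"twist":6.7},
  {"linear":[0,0,0],"twist":6.7},
  {"linear":[0,0,0],"twist":6.7},
])

```text
t: 23.4
eef_pos: [0.6865, -0.0043, 0.3034]
tcp_rot: [0.682, 0.732, 0.001, 0.0]
contact_force: [0.0, -0.1, 0.3]
gripper_width: 0.0206
```

Request:
send_rows([
  {"linear":[-2.9,-2.5,0],"twist":0},
  {"linear":[-2.9,-2.5,0],"twist":0},
  {"linear":[-2.9,-2.5,0],"twist":0},
  {"linear":[-2.9,-2.5,0],"twist":0},
  {"linear":[-2.9,-2.5,0],"twist":0},
])

```text
t: 23.82
eef_pos: [0.5718, -0.1598, 0.3033]
tcp_rot: [0.679, 0.734, 0.001, 0.0]
contact_force: [0.1, -0.1, -0.4]
gripper_width: 0.0202
```

Request:
send_rows([
  {"linear":[-2.9,-2.5,0],"twist":0},
  {"linear":[-2.9,-2.5,0],"twist":0},
  {"linear":[-2.9,-2.5,0],"twist":0},
  {"linear":[-2.9,-2.4,0],"twist":0},
  {"linear":[-2.6,-2.3,0],"twist":0},
])

```text
t: 24.23
eef_pos: [0.4607, -0.3114, 0.3035]
tcp_rot: [0.68, 0.733, 0.001, 0.001]
contact_force: [0.3, -1.0, -0.3]
gripper_width: 0.0204
```

Request:
send_rows([
  {"linear":[-2.6,-2.4,0],"twist":0},
  {"linear":[0,0,0],"twist":0},
  {"linear":[0,0,0],"twist":0},
  {"linear":[0,0,0],"twist":0},
])

```text
t: 24.57
eef_pos: [0.4406, -0.3371, 0.303]
tcp_rot: [0.68, 0.734, 0.001, 0.0]
contact_force: [0.5, 0.4, 0.0]
gripper_width: 0.0209
```

```bash
python3 - <<'E'
from lib import *
go(.440,-.338,.22,4.3)
sticks(snap("top","g"))
E
```

```text
t=24.6 pos=[ 0.4406 -0.3371  0.303 ] jawyaw=4.4 tilt=0.10 w=0.021 lin_cm=[-0.09 -0.08  8.3 ] twist=0.1 lin_after_twist=[-0.09 -0.08  8.3 ] j7 1.03
stick px (472, 311) worktop (array([ 440.1, -346.3]), 72, 23, -85.6) raised [ 439.8 -342.6]
stick px (463, 295) worktop (array([ 474.4, -326.9]), 105, 20, -85.5) raised [ 473.7 -323.5]
stick px (463, 277) worktop (array([ 514.1, -329.5]), 120, 20, -85.5) raised [ 513. -326.]
stick px (461, 260) worktop (array([ 550.4, -327.7]), 119, 20, -85.0) raised [ 548.9 -324.3]
stick px (466, 243) worktop (array([ 589.7, -340.7]), 118, 18, 89.9) raised [ 587.8 -337.1]
stick px (161, 182) worktop (array([733.2, 347.8]), 114, 112, 45.9) raised [729.7 344.1]
```

Request:
send_rows([
  {"linear":[0,0,2],"twist":0},
  {"linear":[0,0,4],"twist":0},
  {"linear":[0,0,1.5],"twist":0},
  {"linear":[0,0,0.8],"twist":0},
  {"linear":[0,0,0],"twist":0},
])

```text
t: 25.03
eef_pos: [0.4409, -0.3356, 0.2179]
tcp_rot: [0.678, 0.735, -0.0, -0.002]
contact_force: [-0.5, -1.1, -0.5]
gripper_width: 0.0205
```

Request:
send_rows([
  {"linear":[0,0,0],"twist":0},
  {"linear":[0,0,0],"twist":0},
  {"linear":[0,0,0],"twist":0},
  {"linear":[0,0,0],"twist":0},
  {"linear":[0,0,0],"twist":0},
], hand=0.38)

```text
t: 25.45
eef_pos: [0.4406, -0.3375, 0.2205]
tcp_rot: [0.679, 0.734, 0.0, 0.001]
contact_force: [-0.7, 0.5, 0.4]
gripper_width: 0.0322
```

Request:
send_rows([
  {"linear":[0,0,-4],"twist":0},
  {"linear":[0,0,-4],"twist":0},
  {"linear":[0,0,0],"twist":0},
  {"linear":[0,0,0],"twist":0},
])

```text
t: 25.78
eef_pos: [0.4409, -0.3382, 0.3023]
tcp_rot: [0.679, 0.734, 0.001, 0.003]
contact_force: [0.5, 0.1, -1.2]
gripper_width: 0.0321
```

```bash
python3 - <<'E'
from lib import *
t=snap("top","h");s=snap("scene","h")
sticks(t)
k=blobs(t,(50,90,30),(78,255,255),roi=(100,200,220,370))
print("frame top",[rect("top",c,.012) for c in k])
k=blobs(s,(50,90,30),(78,255,255),roi=(420,220,540,340))
print("frame scene",[rect("scene",c,.012) for c in k])
for n,im,roi in(("top",t,(100,200,220,370)),("scene",s,(420,200,540,340))):
    for c in blobs(im,(20,120,60),(32,255,255),20,roi): print("yellow",n,cv2.boundingRect(c),rect(n,c,.062))
k=blobs(t,(3,60,20),(20,255,75),roi=(280,225,370,375))
print("base",[rect("top",c,.012) for c in k])
f=lambda im,a,b,z:cv2.resize(im[a[1]:b[1],a[0]:b[0]],None,fx=z,fy=z,interpolation=cv2.INTER_CUBIC)
o=np.hstack([f(t,(290,230),(370,370),4),f(t,(115,220),(195,360),4)])
cv2.imwrite("pics/crop1.png",o[:,:,::-1])
E
```

```text
stick px (466, 311) worktop (array([ 439.4, -331.7]), 105, 20, -84.6) raised [ 439.1 -328.2]
stick px (463, 295) worktop (array([ 474.5, -327.5]), 106, 20, -85.5) raised [ 473.9 -324. ]
stick px (463, 277) worktop (array([ 514.1, -329.5]), 120, 20, -85.5) raised [ 512.9 -326.1]
stick px (461, 260) worktop (array([ 550.4, -327.2]), 120, 20, -85.1) raised [ 549.  -323.7]
stick px (466, 244) worktop (array([ 589.7, -340.7]), 117, 19, 88.0) raised [ 587.7 -337.1]
stick px (162, 182) worktop (array([733.2, 347.8]), 113, 113, 46.8) raised [729.7 344.1]
frame top [(array([491.2, 349.3]), 252, 104, -8.7)]
frame scene [(array([495.7, 352.4]), 263, 104, -8.7)]
yellow top (144, 281, 13, 12) (array([490.4, 346.2]), 25, 22, 83.8)
yellow scene (475, 260, 14, 21) (array([512.3, 351.6]), 62, 17, -5.8)
base [(array([460.1, -25.2]), 274, 116, -3.8)]
```

View pics/crop1.png

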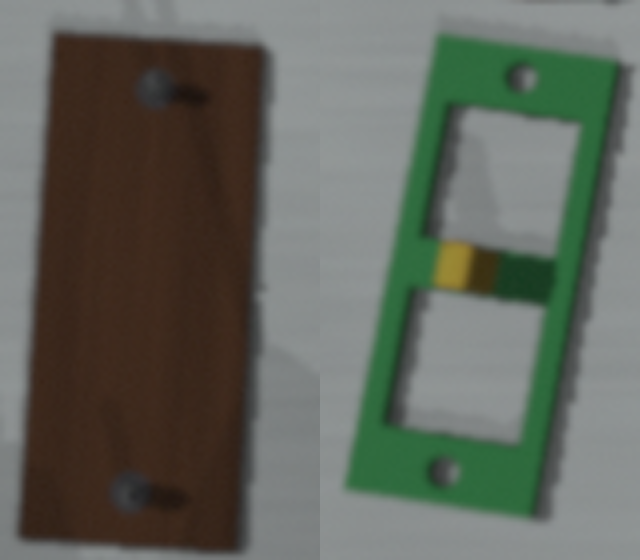

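The crop shows the bare base with pins at about px (329,252) and (323,353), and the frame, now free of its stick, with holes at about (166,239) and (146,337). All five sticks are in the tray. Next is the move over to the frame.

Request:
send_rows([
  {"linear":[3.8,0.56,0],"twist":0},
  {"linear":[3.8,0.56,0],"twist":0},
  {"linear":[3.8,0.56,0],"twist":0},
  {"linear":[3.8,0.56,0],"twist":0},
  {"linear":[3.8,0.56,0],"twist":0},
], hand=0.5)

```text
t: 26.3
eef_pos: [0.4527, -0.1437, 0.2983]
tcp_rot: [0.68, 0.734, -0.001, -0.001]
contact_force: [1.2, 0.1, 0.6]
gripper_width: 0.043
```

Request:
send_rows([
  {"linear":[3.8,0.56,0],"twist":0},
  {"linear":[3.8,0.56,0],"twist":0},
  {"linear":[3.8,0.56,0],"twist":0},
  {"linear":[3.8,0.56,0],"twist":0},
  {"linear":[3.8,0.56,0],"twist":0},
])

```text
t: 26.72
eef_pos: [0.4659, 0.0479, 0.2985]
tcp_rot: [0.679, 0.734, -0.001, -0.001]
contact_force: [-0.8, -0.2, 0.3]
gripper_width: 0.0426
```

Request:
send_rows([
  {"linear":[3.8,0.56,0],"twist":0},
  {"linear":[3.8,0.56,0],"twist":0},
  {"linear":[3.8,0.56,0],"twist":0},
  {"linear":[3.8,0.56,0],"twist":0},
  {"linear":[3.8,0.56,0],"twist":0},
])

```text
t: 27.13
eef_pos: [0.4793, 0.2393, 0.2982]
tcp_rot: [0.679, 0.734, -0.001, -0.0]
contact_force: [0.7, 0.3, 0.8]
gripper_width: 0.0426
```

Request:
send_rows([
  {"linear":[3.8,0.56,0],"twist":0},
  {"linear":[3.8,0.56,0],"twist":0},
  {"linear":[3.5,0.56,0],"twist":0},
  {"linear":[0,0,0],"twist":-7},
  {"linear":[0,0,0],"twist":-7},
])

```text
t: 27.55
eef_pos: [0.487, 0.3527, 0.2972]
tcp_rot: [0.58, 0.814, -0.002, -0.0]
contact_force: [0.9, -1.5, 0.6]
gripper_width: 0.0424
```

Request:
send_rows([
  {"linear":[0,0,0],"twist":-7},
  {"linear":[0,0,0],"twist":-7},
  {"linear":[0,0,0],"twist":-7},
  {"linear":[0,0,0],"twist":-7},
  {"linear":[0,0,0],"twist":-7},
])

```text
t: 27.97
eef_pos: [0.4878, 0.3491, 0.2978]
tcp_rot: [0.311, 0.95, -0.001, -0.001]
contact_force: [1.1, -0.1, 0.4]
gripper_width: 0.0423
```

Request:
send_rows([
  {"linear":[0,0,0],"twist":-7},
  {"linear":[0,0,0],"twist":-7},
  {"linear":[0,0,0],"twist":-7},
  {"linear":[0,0,0],"twist":-7},
  {"linear":[0,0,0],"twist":0},
])

```text
t: 28.38
eef_pos: [0.488, 0.3489, 0.298]
tcp_rot: [0.074, 0.997, -0.001, -0.001]
contact_force: [-0.4, -0.3, -0.2]
gripper_width: 0.0426
```

Request:
send_rows([
  {"linear":[0,0,0],"twist":0},
  {"linear":[0,0,0],"twist":0},
])

```text
t: 28.55
eef_pos: [0.4883, 0.3492, 0.2988]
tcp_rot: [0.076, 0.997, -0.001, -0.001]
contact_force: [-1.5, 0.3, 0.4]
gripper_width: 0.0426
```

```bash
python3 - <<'E'
from lib import *
t=cv2.imread("pics/top_h.png")[:,:,::-1].copy();s=cv2.imread("pics/scene_h.png")[:,:,::-1].copy()
# frame holes/openings: fill - mask
def holes(n,im,roi,z):
    m=cv2.inRange(cv2.cvtColor(im,cv2.COLOR_RGB2HSV),(50,90,30),(78,255,255))
    k=np.zeros_like(m);k[roi[1]:roi[3],roi[0]:roi[2]]=255;m&=k
    cs,h=cv2.findContours(m,cv2.RETR_CCOMP,cv2.CHAIN_APPROX_NONE)
    for c,hh in zip(cs,h[0]):
        if hh[3]>=0 and 8<cv2.contourArea(c): 
            M=cv2.moments(c);p=[M['m10']/M['m00'],M['m01']/M['m00']];print(n,"hole",np.round(p,1),cv2.contourArea(c),np.round(cast(n,[p],z)*1000,1))
holes("top",t,(100,200,220,370),.008);holes("scene",s,(420,220,540,340),.008)
a=np.radians(-3.8);e=np.array([np.cos(a),np.sin(a)]);c=np.array([.4601,-.0252])
for sg in(-1,1):
    P=c+sg*.11*e
    for n in("top","scene"): print("pin",sg,np.round(P,4),n,"foot",np.round(proj(n,[*P,.012]),1),"top",np.round(proj(n,[*P,.057]),1))
# grey pixels near pins
for n,im,rois in(("top",t,[(320,343,334,362),(322,243,338,262)]),("scene",s,[(345,176,368,200),(305,232,330,256)])):
    h=cv2.cvtColor(im,cv2.COLOR_RGB2HSV)
    for r in rois:
        w=h[r[1]:r[3],r[0]:r[2]];m=(w[...,1]<60)
        y,x=np.nonzero(m);print(n,r,"grey px",len(x),(x.mean()+r[0]).round(1),(y.mean()+r[1]).round(1),"bbox",x.min()+r[0],x.max()+r[0],y.min()+r[1],y.max()+r[1])
f=lambda im,a,b,z:cv2.resize(im[a[1]:b[1],a[0]:b[0]],None,fx=z,fy=z,interpolation=cv2.INTER_CUBIC)
o=np.hstack([f(s,(285,175),(385,270),4),f(s,(435,225),(525,320),4)]);cv2.imwrite("pics/crop2.png",o[:,:,::-1])
go(.491,.349,.2,81.3)
E
```

```text
top hole [146.  337.3] 52.0 [[382.8 367.1]]
top hole [155.6 288.3] 2746.0 [[489.8 350.9]]
top hole [165.5 239.1] 51.0 [[600.2 333.7]]
scene hole [460.7 311.2] 27.5 [[602.5 336. ]]
scene hole [470.3 293.5] 864.0 [[546.1 345.2]]
scene hole [485.4 264.6] 807.0 [[447.3 360.6]]
scene hole [493.9 247.6] 12.0 [[385.  369.5]]
pin -1 [ 0.3503 -0.0179] top foot [[322.5 352.7]] top [[322.8 353.9]]
pin -1 [ 0.3503 -0.0179] scene foot [[355.2 194.1]] top [[356. 182.]]
pin 1 [ 0.5699 -0.0325] top foot [[328.6 252. ]] top [[329.2 249. ]]
pin 1 [ 0.5699 -0.0325] scene foot [[317.8 249.7]] top [[317.7 238. ]]
top (320, 343, 334, 362) grey px 67 322.9 352.5 bbox 320 327 348 357
top (322, 243, 338, 262) grey px 75 328.5 251.7 bbox 324 333 247 256
scene (345, 176, 368, 200) grey px 335 357.1 183.7 bbox 345 367 176 197
scene (305, 232, 330, 256) grey px 98 318.3 246.7 bbox 305 323 232 253
t=28.6 pos=[0.4883 0.3492 0.2988] jawyaw=81.2 tilt=0.09 w=0.043 lin_cm=[-0.28  0.03  9.88] twist=-0.1 lin_after_twist=[-0.28  0.03  9.88] j7 0.9
```

View pics/crop2.png

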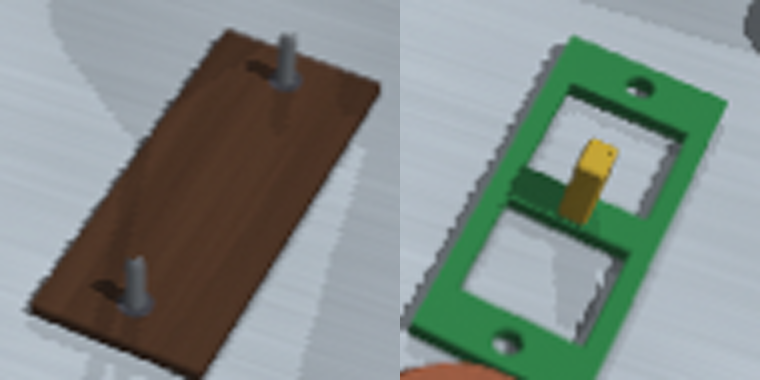

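The scene crop shows pin tops at about (357,184) and (319,240), and the frame holes clear. The scene camera sits about 2 mm off the top camera for both objects, so I use the top camera alone for the relative move. Now gripping the frame.

Request:
send_rows([
  {"linear":[-0.3,0.1,2],"twist":0},
  {"linear":[0,0,3],"twist":0},
  {"linear":[0,0,3],"twist":0},
  {"linear":[0,0,1.9],"twist":0},
  {"linear":[0,0,0],"twist":0},
])

```text
t: 28.97
eef_pos: [0.4894, 0.3489, 0.196]
tcp_rot: [0.076, 0.997, -0.003, -0.003]
contact_force: [-0.9, 0.2, -0.4]
gripper_width: 0.0425
```

Request:
send_rows([
  {"linear":[0,0,0],"twist":0},
  {"linear":[0,0,0],"twist":0},
  {"linear":[0,0,0],"twist":0},
])

```text
t: 29.22
eef_pos: [0.4926, 0.3505, 0.2025]
tcp_rot: [0.075, 0.997, 0.001, 0.001]
contact_force: [-0.4, -0.2, -0.4]
gripper_width: 0.0423
```

```bash
python3 - <<'E'
from lib import *
go(.4913,.350,.2,81.3)
E
```

```text
t=29.2 pos=[0.4926 0.3505 0.2025] jawyaw=81.4 tilt=0.20 w=0.042 lin_cm=[ 0.12 -0.07  0.25] twist=0.1 lin_after_twist=[ 0.12 -0.07  0.25] j7 0.96
```

Request:
send_rows([
  {"linear":[0.1,0,0.2],"twist":0},
  {"linear":[0,0,0],"twist":0},
  {"linear":[0,0,0],"twist":0},
  {"linear":[0,0,0],"twist":0},
  {"linear":[0,0,0],"twist":0},
], hand=0, newtons=90)

```text
t: 29.63
eef_pos: [0.4909, 0.3504, 0.1997]
tcp_rot: [0.075, 0.997, 0.001, 0.0]
contact_force: [-1.3, -0.3, 6.5]
gripper_width: 0.0173
```

Request:
send_rows([
  {"linear":[0,0,0],"twist":0},
  {"linear":[0,0,0],"twist":0},
  {"linear":[0,0,-1],"twist":0},
  {"linear":[0,0,-2],"twist":0},
  {"linear":[0,0,-2.5],"twist":0},
])

```text
t: 30.05
eef_pos: [0.4895, 0.3494, 0.2524]
tcp_rot: [0.075, 0.997, -0.002, -0.002]
contact_force: [0.0, 0.8, -2.8]
gripper_width: 0.0172
```

Request:
send_rows([
  {"linear":[0,0,-2.5],"twist":0},
  {"linear":[0,0,-2],"twist":0},
  {"linear":[0,0,0],"twist":0},
  {"linear":[0,0,0],"twist":0},
  {"linear":[0,0,0],"twist":0},
])

```text
t: 30.47
eef_pos: [0.4899, 0.3497, 0.2973]
tcp_rot: [0.075, 0.997, -0.001, -0.001]
contact_force: [-1.1, -0.2, -3.6]
gripper_width: 0.017
```

```bash
python3 - <<'E'
from lib import *
print(arm.observe()["contact_force"])
go(.4601,-.0252,.30,86.3)
E
```

```text
[-1.12492385 -0.22561282 -3.57546087]
t=30.5 pos=[0.4899 0.3497 0.2973] jawyaw=81.4 tilt=0.15 w=0.017 lin_cm=[ -2.66 -37.52  -0.21] twist=-4.9 lin_after_twist=[  0.55 -37.61  -0.21] j7 0.91
```

Request:
send_rows([
  {"linear":[0,0,0],"twist":-2.5},
  {"linear":[0,0,0],"twist":-2.4},
  {"linear":[0,-2,0],"twist":0},
  {"linear":[0.1,-3,0],"twist":0},
  {"linear":[0,-3,0],"twist":0},
])

```text
t: 30.88
eef_pos: [0.4832, 0.27, 0.2963]
tcp_rot: [0.031, 1.0, -0.001, -0.002]
contact_force: [1.3, -0.4, -2.3]
gripper_width: 0.0168
```

Request:
send_rows([
  {"linear":[0,-3,0],"twist":0},
  {"linear":[0.1,-3,0],"twist":0},
  {"linear":[0,-3,0],"twist":0},
  {"linear":[0.1,-3,0],"twist":0},
  {"linear":[0,-3,0],"twist":0},
])

```text
t: 31.3
eef_pos: [0.4714, 0.1192, 0.2969]
tcp_rot: [0.032, 0.999, -0.001, -0.002]
contact_force: [0.8, -0.9, -3.0]
gripper_width: 0.0169
```

Request:
send_rows([
  {"linear":[0.1,-3,0],"twist":0},
  {"linear":[0.1,-3,0],"twist":0},
  {"linear":[0,-3,0],"twist":0},
  {"linear":[0,-3,0],"twist":0},
  {"linear":[0,-2,0],"twist":0},
])

```text
t: 31.72
eef_pos: [0.4602, -0.0218, 0.2971]
tcp_rot: [0.034, 0.999, -0.001, -0.002]
contact_force: [-0.2, 0.9, -2.8]
gripper_width: 0.0171
```

Request:
send_rows([
  {"linear":[0,-0.6,0],"twist":0},
  {"linear":[0,0,0],"twist":0},
  {"linear":[0,0,0],"twist":0},
  {"linear":[0,0,0],"twist":0},
  {"linear":[0,0,0],"twist":0},
])

```text
t: 32.13
eef_pos: [0.4615, -0.0231, 0.2982]
tcp_rot: [0.031, 1.0, 0.0, -0.0]
contact_force: [0.3, 0.6, -2.2]
gripper_width: 0.017
```

```bash
python3 - <<'E'
from lib import *
go(.4601,-.0252,.262,86.3)
t=snap("top","i");s=snap("scene","i")
h=arm.observe()["eef_pos"][2]-.200
def holes(n,im,roi,z):
    m=cv2.inRange(cv2.cvtColor(im,cv2.COLOR_RGB2HSV),(50,90,30),(78,255,255))
    k=np.zeros_like(m);k[roi[1]:roi[3],roi[0]:roi[2]]=255;m&=k
    cs,hh=cv2.findContours(m,cv2.RETR_CCOMP,cv2.CHAIN_APPROX_NONE)
    for c,q in zip(cs,hh[0]):
        if q[3]>=0 and 8<cv2.contourArea(c):
            M=cv2.moments(c);p=[M['m10']/M['m00'],M['m01']/M['m00']];print(n,"hole",np.round(p,1),cv2.contourArea(c),np.round(cast(n,[p],z)*1000,1))
        elif cv2.contourArea(c)>100: print(n,rect(n,c,z))
holes("top",t,(260,180,400,400),h+.008);holes("scene",s,(240,100,440,340),h+.008)
f=lambda im,a,b,z:cv2.resize(im[a[1]:b[1],a[0]:b[0]],None,fx=z,fy=z,interpolation=cv2.INTER_CUBIC)
o=np.hstack([f(t,(260,220),(390,390),3),f(s,(260,130),(390,300),3)]);cv2.imwrite("pics/crop3.png",o[:,:,::-1])
E
```

```text
t=32.1 pos=[ 0.4615 -0.0231  0.2982] jawyaw=86.5 tilt=0.05 w=0.017 lin_cm=[ 0.13 -0.22  3.62] twist=0.2 lin_after_twist=[ 0.13 -0.22  3.62] j7 1.62
top (array([567.8, -30.1]), 104, 43, 85.0)
top hole [328.  244.7] 50.0 [[571.6 -28.8]]
scene (array([464.6, -20.4]), 266, 109, -3.5)
scene hole [319.  226.3] 13.0 [[574.6 -26.5]]
scene hole [329.9 210.4] 654.5 [[517.4 -23.1]]
```

View pics/crop3.png

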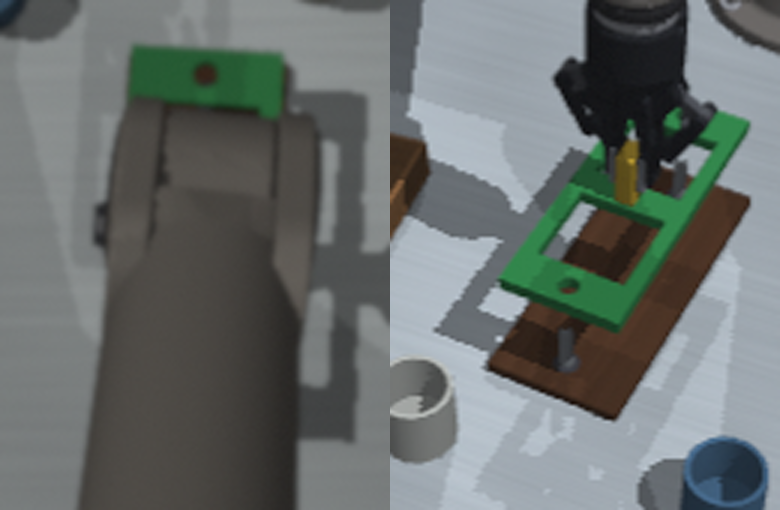

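The crop shows the frame level in the gripper over the base, its far hole a few mm short of the pin in y. The near white and blue pots are clear of it. I correct by 1.6 mm and 2.9 mm and lower to just above the pin tops.

Request:
send_rows([
  {"linear":[0.15,-0.3,1],"twist":0},
  {"linear":[0,0,1],"twist":0},
  {"linear":[0,0,1],"twist":0},
  {"linear":[0,0,0.5],"twist":0},
  {"linear":[0,0,0],"twist":0},
])

```text
t: 32.65
eef_pos: [0.4588, -0.0276, 0.2618]
tcp_rot: [0.032, 0.999, -0.0, -0.002]
contact_force: [0.2, -0.2, -2.6]
gripper_width: 0.0169
```

Request:
send_rows([
  {"linear":[0,0,0],"twist":0},
  {"linear":[0,0,0],"twist":0},
  {"linear":[0,0,0],"twist":0},
])

```text
t: 32.9
eef_pos: [0.4601, -0.0277, 0.264]
tcp_rot: [0.032, 0.999, 0.0, 0.001]
contact_force: [0.6, 0.5, -3.3]
gripper_width: 0.0168
```

```bash
python3 - <<'E'
from lib import *
go(.460,-.0258,.212,86.4)
t=snap("top","j")
h=arm.observe()["eef_pos"][2]-.200
m=cv2.inRange(cv2.cvtColor(t,cv2.COLOR_RGB2HSV),(50,90,30),(78,255,255));m[:180]=0;m[400:]=0;m[:,:260]=0;m[:,400:]=0
cs,hh=cv2.findContours(m,cv2.RETR_CCOMP,cv2.CHAIN_APPROX_NONE)
for c,q in zip(cs,hh[0]):
    if q[3]>=0 and cv2.contourArea(c)>8:
        M=cv2.moments(c);p=[M['m10']/M['m00'],M['m01']/M['m00']];print("hole",np.round(p,1),cv2.contourArea(c),np.round(cast("top",[p],h+.008)*1000,1))
o=np.hstack([cv2.resize(t[225:275,295:365],None,fx=5,fy=5,interpolation=cv2.INTER_CUBIC),cv2.resize(snap("scene","j")[170:270,290:390],(350,250),interpolation=cv2.INTER_CUBIC)])
cv2.imwrite("pics/crop4.png",o[:,:,::-1])
E
```

```text
t=32.9 pos=[ 0.4601 -0.0277  0.264 ] jawyaw=86.3 tilt=0.06 w=0.017 lin_cm=[0.03 0.19 5.2 ] twist=-0.1 lin_after_twist=[0.03 0.19 5.2 ] j7 1.67
hole [329.8 247.6] 36.5 [[570.7 -33.5]]
```

View pics/crop4.png

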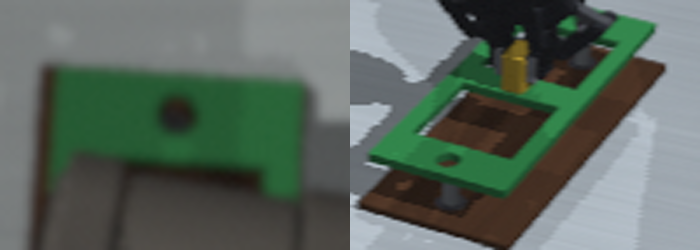

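The crops show the hole dark with the pin beneath it, about 1 mm off. A small correction, then a slow descent.

Request:
send_rows([
  {"linear":[0.07,0.1,0.3],"twist":0},
  {"linear":[0,0,0.3],"twist":0},
  {"linear":[0,0,0.3],"twist":0},
  {"linear":[0,0,0.3],"twist":0},
  {"linear":[0,0,0.3],"twist":0},
])

```text
t: 33.42
eef_pos: [0.459, -0.0266, 0.2482]
tcp_rot: [0.032, 0.999, 0.0, -0.0]
contact_force: [-0.4, -0.5, -2.6]
gripper_width: 0.0171
```

Request:
send_rows([
  {"linear":[0,0,0],"twist":0},
  {"linear":[0,0,0],"twist":0},
  {"linear":[0,0,0],"twist":0},
])

```text
t: 33.67
eef_pos: [0.4592, -0.0267, 0.2486]
tcp_rot: [0.032, 0.999, 0.0, 0.0]
contact_force: [-0.6, 0.4, -3.2]
gripper_width: 0.017
```

```bash
python3 - <<'E'
from lib import *
go(.4594,-.0265,.212,86.3);s=arm.observe();print(s["contact_force"],s["ft_torque"])
E
```

```text
t=33.7 pos=[ 0.4592 -0.0267  0.2486] jawyaw=86.3 tilt=0.00 w=0.017 lin_cm=[-0.02  0.02  3.66] twist=-0.0 lin_after_twist=[-0.02  0.02  3.66] j7 1.69
[-0.59411675  0.36625983 -3.21351991] [ 0.0373574   0.06348028 -0.04560097]
```

Request:
send_rows([
  {"linear":[0,0,0.4],"twist":0},
  {"linear":[0,0,0.4],"twist":0},
  {"linear":[0,0,0.4],"twist":0},
  {"linear":[0,0,0.4],"twist":0},
  {"linear":[0,0,0.4],"twist":0},
])

```text
t: 34.08
eef_pos: [0.459, -0.0266, 0.2281]
tcp_rot: [0.032, 0.999, -0.0, -0.0]
contact_force: [0.3, 0.0, -3.1]
gripper_width: 0.0172
```

Request:
send_rows([
  {"linear":[0,0,0.4],"twist":0},
  {"linear":[0,0,0.4],"twist":0},
  {"linear":[0,0,0.4],"twist":0},
  {"linear":[0,0,0.3],"twist":0},
  {"linear":[0,0,0],"twist":0},
])

```text
t: 34.5
eef_pos: [0.4588, -0.0266, 0.213]
tcp_rot: [0.032, 0.999, -0.0, -0.001]
contact_force: [-0.3, 0.4, -2.2]
gripper_width: 0.017
```

Request:
send_rows([
  {"linear":[0,0,0],"twist":0},
  {"linear":[0,0,0],"twist":0},
  {"linear":[0,0,0.1],"twist":0},
  {"linear":[0,0,0.1],"twist":0},
  {"linear":[0,0,0],"twist":0},
])

```text
t: 34.92
eef_pos: [0.4593, -0.0266, 0.2117]
tcp_rot: [0.032, 0.999, 0.0, 0.0]
contact_force: [0.0, 0.4, -2.1]
gripper_width: 0.0165
```

Request:
send_rows([
  {"linear":[0,0,0.1],"twist":0},
  {"linear":[0,0,0],"twist":0},
  {"linear":[0,0,0.1],"twist":0},
  {"linear":[0,0,0],"twist":0},
])

```text
t: 35.25
eef_pos: [0.4594, -0.0269, 0.2117]
tcp_rot: [0.032, 0.999, 0.001, -0.0]
contact_force: [-6.5, 1.6, 21.4]
gripper_width: 0.0173
```

Request:
send_rows([
  {"linear":[0,0,0],"twist":0},
  {"linear":[0,0,0],"twist":0},
  {"linear":[0,0,0],"twist":0},
  {"linear":[0,0,0],"twist":0},
], hand=0.5)

```text
t: 35.58
eef_pos: [0.4592, -0.0266, 0.2096]
tcp_rot: [0.032, 0.999, 0.0, 0.0]
contact_force: [-1.5, -0.0, -0.5]
gripper_width: 0.0426
```

Request:
send_rows([
  {"linear":[0,0,-3],"twist":0},
  {"linear":[0,0,-4],"twist":0},
  {"linear":[0,0,-3],"twist":0},
  {"linear":[0,4,0],"twist":0},
  {"linear":[0,4,0],"twist":0},
])

```text
t: 36.0
eef_pos: [0.4653, 0.0521, 0.312]
tcp_rot: [0.035, 0.999, 0.001, 0.003]
contact_force: [0.4, 0.9, -0.4]
gripper_width: 0.0427
```

Request:
send_rows([
  {"linear":[0,4,0],"twist":0},
  {"linear":[0,4,0],"twist":0},
  {"linear":[0,4,0],"twist":0},
  {"linear":[0,4,0],"twist":0},
  {"linear":[0,4,0],"twist":0},
], hand=1)

```text
t: 36.42
eef_pos: [0.4768, 0.2548, 0.3095]
tcp_rot: [0.032, 0.999, 0.0, -0.0]
contact_force: [1.1, -0.1, 0.2]
gripper_width: 0.0854
```

Request:
send_rows([
  {"linear":[0,0,0],"twist":0},
  {"linear":[0,0,0],"twist":0},
  {"linear":[0,0,0],"twist":0},
])

```text
t: 36.67
eef_pos: [0.4771, 0.2522, 0.3091]
tcp_rot: [0.032, 0.999, -0.001, -0.0]
contact_force: [-0.1, -0.5, -0.2]
gripper_width: 0.0858
```

```bash
python3 - <<'E'
from lib import *
t=snap("top","k");s=snap("scene","k");sticks(t)
k=blobs(t,(50,90,30),(78,255,255),roi=(270,220,390,390));print("frame",[rect("top",c,.024) for c in k])
for n,lo,hi,roi in(("blue",(95,80,30),(118,255,255),(220,170,300,250)),):
    for c in blobs(t,lo,hi,40,roi): print(n,cv2.boundingRect(c),rect("top",c,.03),"minCircle",cv2.minEnclosingCircle(c))
o=np.hstack([t[130:380,220:400],s[170:330,230:410].repeat(1,0)[:,:]]) if 0 else None
f=lambda im,a,b,z:cv2.resize(im[a[1]:b[1],a[0]:b[0]],None,fx=z,fy=z,interpolation=cv2.INTER_CUBIC)
o=np.hstack([f(t,(230,170),(400,380),2.4),f(s,(230,160),(400,370),2.2)[:504] if 0 else cv2.resize(s[170:320,230:400],(390,504),interpolation=cv2.INTER_CUBIC)])
cv2.imwrite("pics/crop5.png",o[:,:,::-1]);go(.46,0)
E
```

```text
stick px (469, 311) worktop (array([ 440.3, -338.9]), 119, 20, -84.7) raised [ 440.  -335.4]
stick px (466, 294) worktop (array([ 475.7, -334.2]), 120, 22, -85.6) raised [ 475.  -330.7]
stick px (463, 277) worktop (array([ 514.1, -329.6]), 120, 21, -85.3) raised [ 513.  -326.1]
stick px (461, 261) worktop (array([ 550.6, -326.8]), 121, 20, -85.3) raised [ 549.1 -323.4]
stick px (466, 244) worktop (array([ 588.6, -340.6]), 118, 20, 89.9) raised [ 586.7 -337. ]
stick px (161, 182) worktop (array([733.7, 350.1]), 113, 106, 89.8) raised [730.2 346.4]
frame [(array([459.8, -26.1]), 258, 107, -3.9)]
blue (239, 199, 29, 30) (array([653.9, 135.1]), 66, 63, -0.1) minCircle ((253.60000610351562, 213.3333282470703), 15.62927532196045)
t=36.8 pos=[0.4774 0.2509 0.3094] jawyaw=86.1 tilt=0.06 w=0.085 lin_cm=[  0.05 -25.15   0.03] j7 1.09
```

View pics/crop5.png

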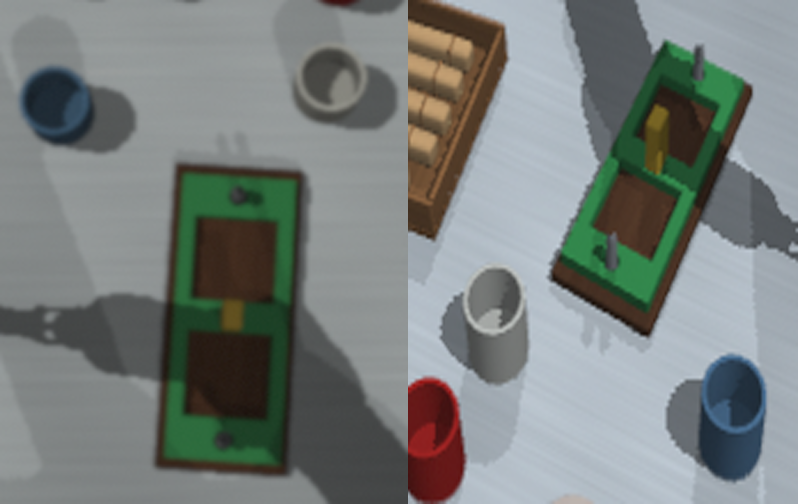

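The crops show the frame flat on the base with both pins through its end holes. All five sticks are in the tray. The rim of the blue pot is near top px (253.7,212.5) and that of the white pot near (367.5,204).

```bash
python3 - <<'E'
from lib import *
for n,a,b in(("blue",(253.7,212.5),(371.7,287)),("white",(367.5,204),(267.9,259.3))):
    print(n,cast("top",[a],.06).round(4),cast("scene",[b],.06).round(4),tri([a],[b]))
t=cv2.imread("pics/top_k.png")
g=cv2.GaussianBlur(cv2.cvtColor(t,cv2.COLOR_BGR2GRAY),(5,5),1)
for n,roi in(("blue",(232,190,278,236)),("white",(345,182,391,228))):
    w=cv2.resize(g[roi[1]:roi[3],roi[0]:roi[2]],None,fx=4,fy=4,interpolation=cv2.INTER_CUBIC)
    c=cv2.HoughCircles(w,cv2.HOUGH_GRADIENT,1,10,param1=60,param2=12,minRadius=50,maxRadius=68)
    if c is not None:
        for q in c[0][:3]:
            p=[(q[0]+.5)/4-.5+roi[0],(q[1]+.5)/4-.5+roi[1]];print(n,"hough",np.round(p,1),q[2]/4,cast("top",[p],.06).round(4))
a=np.radians(-3.7);e=np.array([np.cos(a),np.sin(a)]);c=np.array([.4600,-.0256])
print("far",c+.052*e,"near",c-.052*e)
go(.655,.133,.30,86.3)
E
```

```text
blue [[0.6494 0.1299]] [[0.6553 0.1361]] (array([0.65055816, 0.13286374, 0.05204583]), np.float64(0.004074777818001542))
white [[ 0.6678 -0.116 ]] [[ 0.6775 -0.1111]] (array([ 0.67022488, -0.11663125,  0.04880085]), np.float64(0.001210637779961298))
blue hough [254. 214.] 15.175 [[0.6461 0.1292]]
blue hough [256.2 215.2] 15.475 [[0.6433 0.1243]]
blue hough [251.8 211.8] 12.95 [[0.6511 0.1342]]
white hough [367.  206.2] 15.475 [[ 0.6628 -0.1148]]
white hough [367.5 202.5] 12.75 [[ 0.6711 -0.1161]]
white hough [370.2 205.2] 16.0 [[ 0.665  -0.1219]]
far [ 0.51189161 -0.02895568] near [ 0.40810839 -0.02224432]
t=36.8 pos=[0.4774 0.2509 0.3094] jawyaw=86.1 tilt=0.06 w=0.085 lin_cm=[-18.52 -10.57   0.95] twist=-0.2 lin_after_twist=[-18.49 -10.62   0.95] j7 1.09
```

Request:
send_rows([
  {"linear":[-3,-1.8,0],"twist":0},
  {"linear":[-3,-1.8,0],"twist":0},
  {"linear":[-3,-1.8,0],"twist":0},
  {"linear":[-3,-1.8,0],"twist":0},
  {"linear":[-3,-1.8,0],"twist":0},
])

```text
t: 37.18
eef_pos: [0.6221, 0.1501, 0.3099]
tcp_rot: [0.034, 0.999, -0.0, 0.0]
contact_force: [0.6, 0.8, 0.4]
gripper_width: 0.0856
```

Request:
send_rows([
  {"linear":[-3,-1.7,0.5],"twist":0},
  {"linear":[0,0,0.4],"twist":0},
  {"linear":[0,0,0],"twist":0},
  {"linear":[0,0,0],"twist":0},
  {"linear":[0,0,0],"twist":0},
])

```text
t: 37.6
eef_pos: [0.649, 0.1349, 0.3006]
tcp_rot: [0.032, 0.999, 0.0, -0.001]
contact_force: [-0.5, -0.1, -0.1]
gripper_width: 0.0855
```

```bash
python3 - <<'E'
from lib import *
go(.652,.133,.188,86.3)
# pots in scene: silhouettes, blue
s=snap("scene","l")
for c in blobs(s,(95,80,30),(118,255,255),60,(340,260,410,330)):
    x,y,w,h=cv2.boundingRect(c);print("blue",(x,y,w,h),"base front on z0",cast("scene",[(x+w/2,y+h)],0).round(4))
E
```

```text
t=37.6 pos=[0.649  0.1349 0.3006] jawyaw=86.3 tilt=0.08 w=0.085 lin_cm=[-0.32 -0.18 11.26] twist=0.0 lin_after_twist=[-0.32 -0.18 11.26] j7 1.44
blue (357, 276, 29, 37) base front on z0 [[0.682  0.1501]]
```

Request:
send_rows([
  {"linear":[-0.2,-0.1,3],"twist":0},
  {"linear":[0,0,3],"twist":0},
  {"linear":[0,0,3],"twist":0},
  {"linear":[0,0,2.2],"twist":0},
  {"linear":[0,0,0],"twist":0},
])

```text
t: 38.07
eef_pos: [0.6486, 0.1345, 0.184]
tcp_rot: [0.031, 1.0, -0.001, -0.005]
contact_force: [-1.3, -0.0, 0.2]
gripper_width: 0.0854
```

Request:
send_rows([
  {"linear":[0,0,0],"twist":0},
  {"linear":[0,0,0],"twist":0},
])

```text
t: 38.23
eef_pos: [0.6524, 0.1339, 0.1906]
tcp_rot: [0.032, 0.999, 0.001, 0.001]
contact_force: [0.8, 0.6, -0.6]
gripper_width: 0.085
```

Request:
send_rows([
  {"linear":[0,0,0],"twist":0},
  {"linear":[0,0,0],"twist":0},
  {"linear":[0,0,0],"twist":0},
  {"linear":[0,0,0],"twist":0},
  {"linear":[0,0,0],"twist":0},
], hand=0, newtons=60)

```text
t: 38.65
eef_pos: [0.653, 0.1334, 0.1913]
tcp_rot: [0.032, 0.999, 0.001, 0.002]
contact_force: [-0.6, -0.4, 6.4]
gripper_width: 0.0625
```

Request:
send_rows([
  {"linear":[0,0,-1.5],"twist":0},
  {"linear":[0,0,-3],"twist":0},
  {"linear":[0,0,-3],"twist":0},
  {"linear":[0,0,-3],"twist":0},
  {"linear":[0,0,-1.5],"twist":0},
])

```text
t: 39.07
eef_pos: [0.6527, 0.1329, 0.3139]
tcp_rot: [0.033, 0.999, 0.001, 0.003]
contact_force: [0.3, 0.2, -1.7]
gripper_width: 0.0622
```

Request:
send_rows([
  {"linear":[0,0,0],"twist":0},
  {"linear":[0,0,0],"twist":0},
  {"linear":[0,0,0],"twist":0},
])

```text
t: 39.32
eef_pos: [0.6509, 0.1333, 0.3074]
tcp_rot: [0.032, 0.999, -0.0, -0.001]
contact_force: [-0.7, 0.1, -2.4]
gripper_width: 0.0628
```

```bash
python3 - <<'E'
from lib import *
go(.408,-.0222,.30,86.3)
print(arm.observe()["contact_force"])
E
```

```text
t=39.3 pos=[0.6509 0.1333 0.3074] jawyaw=86.3 tilt=0.15 w=0.063 lin_cm=[ 23.24 -17.08   0.81] twist=0.0 lin_after_twist=[ 23.24 -17.09   0.81] j7 1.44
[-0.73609598  0.13731341 -2.35692273]
```

Request:
send_rows([
  {"linear":[2.9,-2.1,0],"twist":0},
  {"linear":[2.9,-2.1,0],"twist":0},
  {"linear":[2.9,-2.1,0],"twist":0},
  {"linear":[2.9,-2.1,0],"twist":0},
  {"linear":[2.9,-2.1,0],"twist":0},
])

```text
t: 39.73
eef_pos: [0.4979, 0.037, 0.3066]
tcp_rot: [0.032, 0.999, -0.001, -0.002]
contact_force: [0.1, -0.3, -2.0]
gripper_width: 0.0628
```

Request:
send_rows([
  {"linear":[2.9,-2.2,0],"twist":0},
  {"linear":[2.9,-2.2,0],"twist":0},
  {"linear":[2.9,-2.2,0],"twist":0},
  {"linear":[0,0,0],"twist":0},
  {"linear":[0,0,0],"twist":0},
])

```text
t: 40.15
eef_pos: [0.4068, -0.0234, 0.3072]
tcp_rot: [0.034, 0.999, 0.0, -0.002]
contact_force: [0.6, 0.6, -2.4]
gripper_width: 0.0624
```

Request:
send_rows([
  {"linear":[0,0,0],"twist":0},
  {"linear":[0,0,0],"twist":0},
])

```text
t: 40.32
eef_pos: [0.41, -0.0217, 0.3084]
tcp_rot: [0.032, 0.999, -0.0, 0.0]
contact_force: [0.2, 0.7, -2.1]
gripper_width: 0.0628
```

```bash
cat >> lib.py <<'E'
def potcheck(s,lo,hi,roi,tag,zb):
    "held pot in scene view: measured silhouette bottom/sides against a pot of 64x60 under the TCP with its bottom at zb"
    p=arm.observe()["eef_pos"];a=np.linspace(0,2*np.pi,72)
    P=np.r_[[[p[0]+.032*np.cos(q),p[1]+.032*np.sin(q),zz] for zz in(zb,zb+.06) for q in a]]
    u=proj("scene",P);print("expected bbox",u.min(0).round(1),u.max(0).round(1))
    for c in blobs(s,lo,hi,80,roi):
        x,y,w,h=cv2.boundingRect(c);print("seen",(x,y),(x+w-1,y+h-1))
    d=(proj("scene",[[p[0]+.01,p[1],zb],[p[0],p[1]+.01,zb],[p[0],p[1],zb+.01]])-proj("scene",[p[0],p[1],zb])).round(2);print("px per cm x,y,z",d.tolist())
    x0,y0=u.min(0).astype(int)-30;x1,y1=u.max(0).astype(int)+40
    cv2.imwrite(f"pics/{tag}.png",cv2.resize(s[max(y0,0):y1,max(x0,0):x1],None,fx=4,fy=4,interpolation=cv2.INTER_CUBIC)[:,:,::-1])
E
python3 - <<'E'
from lib import *
go(.408,-.0222,.30,86.3)
s=snap("scene","m")
potcheck(s,(95,70,25),(118,255,255),(280,60,440,280),"crop6",arm.observe()["eef_pos"][2]-.190)
E
```

```text
t=40.3 pos=[ 0.41   -0.0217  0.3084] jawyaw=86.4 tilt=0.03 w=0.063 lin_cm=[ 0.2  -0.06  0.84] twist=0.1 lin_after_twist=[ 0.2  -0.06  0.84] j7 1.52
expected bbox [334.5 151.7] [361.5 187.5]
seen (336, 153) (360, 187)
px per cm x,y,z [[-1.48, 2.52], [3.73, 1.09], [0.14, -2.97]]
```

View pics/crop6.png

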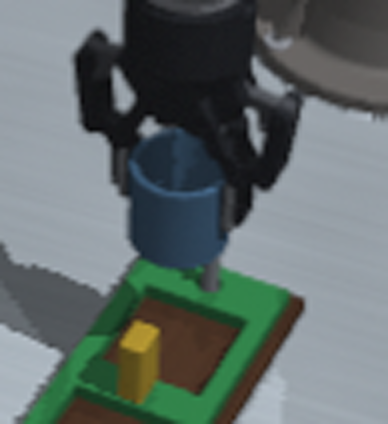

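The crop shows the blue pot upright in the grip above the near opening, and its silhouette matches a pot centred under the TCP to within half a pixel. Lowering it.

Request:
send_rows([
  {"linear":[0.25,-0.15,2],"twist":0},
  {"linear":[0,0,2.5],"twist":0},
  {"linear":[0,0,2.5],"twist":0},
  {"linear":[0,0,1],"twist":0},
  {"linear":[0,0,0],"twist":0},
])

```text
t: 40.78
eef_pos: [0.4062, -0.0232, 0.2263]
tcp_rot: [0.032, 0.999, -0.001, -0.003]
contact_force: [0.3, 0.8, -2.2]
gripper_width: 0.0626
```

Request:
send_rows([
  {"linear":[0,0,0],"twist":0},
  {"linear":[0,0,0],"twist":0},
  {"linear":[0,0,0],"twist":0},
])

```text
t: 41.03
eef_pos: [0.4076, -0.0236, 0.2295]
tcp_rot: [0.032, 0.999, 0.0, 0.001]
contact_force: [0.1, 0.4, -2.0]
gripper_width: 0.0624
```

```bash
python3 - <<'E'
from lib import *
go(.4074,-.0232,.202,86.3)
s=snap("scene","n")
potcheck(s,(95,70,25),(118,255,255),(280,60,440,280),"crop7",arm.observe()["eef_pos"][2]-.190)
E
```

```text
t=41.0 pos=[ 0.4076 -0.0236  0.2295] jawyaw=86.3 tilt=0.14 w=0.062 lin_cm=[0.03 0.03 2.75] twist=0.0 lin_after_twist=[0.03 0.03 2.75] j7 1.66
expected bbox [333.7 174.7] [359.3 208.9]
seen (335, 177) (358, 209)
px per cm x,y,z [[-1.42, 2.5], [3.55, 1.08], [0.13, -2.71]]
```

View pics/crop7.png

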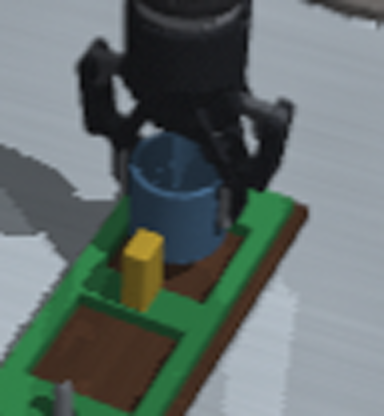

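The pot is above the near opening with visible margin. Lowering slowly, 2.7 cm to go. (11 pictures viewed so far.)

Request:
send_rows([
  {"linear":[0,0,0.4],"twist":0},
  {"linear":[0,0,0.4],"twist":0},
  {"linear":[0,0,0.4],"twist":0},
  {"linear":[0,0,0.4],"twist":0},
  {"linear":[0,0,0],"twist":0},
])

```text
t: 41.5
eef_pos: [0.4062, -0.0237, 0.2118]
tcp_rot: [0.032, 0.999, -0.0, -0.001]
contact_force: [0.8, 0.3, -2.6]
gripper_width: 0.0623
```

Request:
send_rows([
  {"linear":[0,0,0.3],"twist":0},
  {"linear":[0,0,0.3],"twist":0},
  {"linear":[0,0,0.2],"twist":0},
  {"linear":[0,0,0.1],"twist":0},
  {"linear":[0,0,0],"twist":0},
])

```text
t: 41.92
eef_pos: [0.4067, -0.0238, 0.2035]
tcp_rot: [0.032, 0.999, 0.0, -0.0]
contact_force: [-0.2, -0.1, -1.8]
gripper_width: 0.0626
```

Request:
send_rows([
  {"linear":[0,0,0.1],"twist":0},
  {"linear":[0,0,0.1],"twist":0},
  {"linear":[0,0,0],"twist":0},
])

```text
t: 42.17
eef_pos: [0.4069, -0.0241, 0.2032]
tcp_rot: [0.033, 0.999, 0.001, -0.001]
contact_force: [-7.6, -0.4, 23.0]
gripper_width: 0.0627
```

Request:
send_rows([
  {"linear":[0,0,-0.1],"twist":0},
  {"linear":[0,0,0],"twist":0},
  {"linear":[0,0,0],"twist":0},
  {"linear":[0,0,0],"twist":0},
  {"linear":[0,0,0],"twist":0},
], hand=1)

```text
t: 42.58
eef_pos: [0.4067, -0.0237, 0.2025]
tcp_rot: [0.032, 0.999, 0.0, 0.0]
contact_force: [-0.1, 0.5, 0.5]
gripper_width: 0.0856
```

Request:
send_rows([
  {"linear":[0,0,-2],"twist":0},
  {"linear":[0,0,-3],"twist":0},
  {"linear":[0,0,-3],"twist":0},
  {"linear":[0,0,-2],"twist":0},
  {"linear":[-3.3,-0.9,0],"twist":0},
])

```text
t: 43.0
eef_pos: [0.4365, -0.034, 0.3066]
tcp_rot: [0.031, 1.0, 0.004, 0.002]
contact_force: [0.3, 0.8, -0.5]
gripper_width: 0.0854
```

Request:
send_rows([
  {"linear":[-3.3,-0.9,0],"twist":0},
  {"linear":[-3.3,-0.9,0],"twist":0},
  {"linear":[-3.3,-0.9,0],"twist":0},
  {"linear":[-3.3,-0.9,0],"twist":0},
  {"linear":[-3.3,-0.9,0],"twist":0},
])

```text
t: 43.42
eef_pos: [0.6022, -0.0907, 0.3019]
tcp_rot: [0.032, 0.999, 0.0, -0.0]
contact_force: [0.4, 0.5, -0.6]
gripper_width: 0.0852
```

Request:
send_rows([
  {"linear":[-3.4,-1,0],"twist":0},
  {"linear":[-3.4,-1,0],"twist":0},
  {"linear":[0,0,0],"twist":0},
  {"linear":[0,0,0],"twist":0},
  {"linear":[0,0,0],"twist":0},
])

```text
t: 43.83
eef_pos: [0.6667, -0.1147, 0.3017]
tcp_rot: [0.032, 0.999, 0.0, -0.001]
contact_force: [0.0, 0.0, -0.1]
gripper_width: 0.0854
```

```bash
python3 - <<'E'
from lib import *
go(.671,-.1155,.190,86.3)
s=snap("scene","o");sticks(snap("top","o"))
a=cv2.resize(s[150:300,220:400],None,fx=4,fy=4,interpolation=cv2.INTER_CUBIC);cv2.imwrite("pics/crop8.png",a[:,:,::-1])
a=np.linspace(0,6.28,60)
for z in(0,.06): 
    u=proj("scene",[[.671+.032*np.cos(q),-.1155+.032*np.sin(q),z] for q in a]);print("white exp z",z,u.min(0).round(1),u.max(0).round(1))
E
```

```text
t=43.8 pos=[ 0.6667 -0.1147  0.3017] jawyaw=86.3 tilt=0.13 w=0.085 lin_cm=[-0.46 -0.06 11.17] twist=-0.0 lin_after_twist=[-0.46 -0.06 11.17] j7 1.87
stick px (460, 312) worktop (array([ 438.4, -318.9]), 79, 20, -84.9) raised [ 438.1 -315.5]
stick px (458, 296) worktop (array([ 473.6, -316.2]), 84, 20, -85.5) raised [ 472.9 -312.8]
stick px (456, 278) worktop (array([ 512.8, -313.7]), 89, 20, -85.5) raised [ 511.7 -310.4]
stick px (454, 261) worktop (array([ 549.3, -312. ]), 91, 20, -86.1) raised [ 547.8 -308.7]
stick px (453, 244) worktop (array([ 588.7, -310.1]), 57, 16, 89.9) raised [ 586.8 -306.8]
stick px (161, 182) worktop (array([732.7, 347.5]), 114, 113, -37.9) raised [729.2 343.8]
white exp z 0 [256.4 261.6] [282.9 282.9]
white exp z 0.06 [253.8 246.1] [281.2 267.7]
```

View pics/crop8.png

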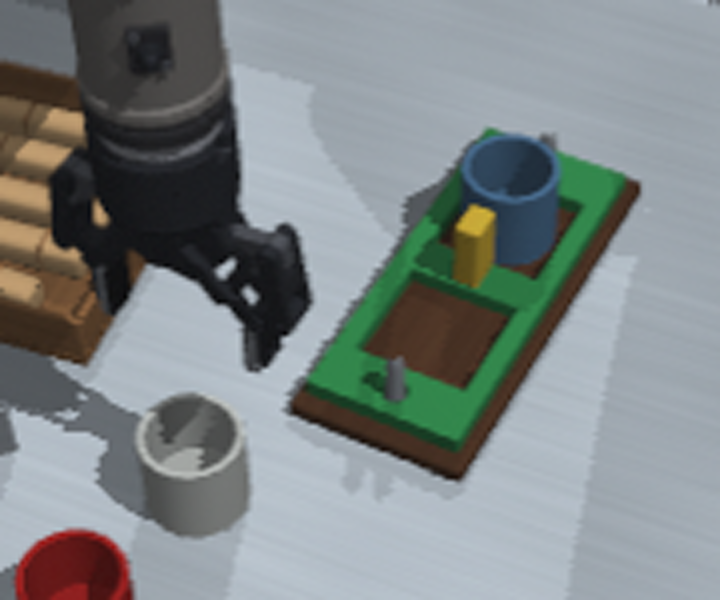

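The crop shows the blue pot seated upright in the near opening and the white pot still on the worktop. Its rim spans u 254–282 and v from 248, which matches the estimate once the scene camera's constant offset is allowed for. Grasping it.

Request:
send_rows([
  {"linear":[-0.5,-0.1,3],"twist":0},
  {"linear":[0,0,3],"twist":0},
  {"linear":[0,0,3],"twist":0},
  {"linear":[0,0,2.1],"twist":0},
  {"linear":[0,0,0],"twist":0},
])

```text
t: 44.35
eef_pos: [0.6691, -0.1143, 0.1869]
tcp_rot: [0.032, 0.999, 0.001, -0.005]
contact_force: [-0.9, 0.3, -0.7]
gripper_width: 0.0853
```

Request:
send_rows([
  {"linear":[0,0,0],"twist":0},
  {"linear":[0,0,0],"twist":0},
])

```text
t: 44.52
eef_pos: [0.6727, -0.1161, 0.1936]
tcp_rot: [0.032, 0.999, -0.0, 0.001]
contact_force: [0.7, 0.1, -0.1]
gripper_width: 0.0856
```

Request:
send_rows([
  {"linear":[0,0,0],"twist":0},
  {"linear":[0,0,0],"twist":0},
  {"linear":[0,0,0],"twist":0},
  {"linear":[0,0,0],"twist":0},
  {"linear":[0,0,0],"twist":0},
], hand=0, newtons=60)

```text
t: 44.93
eef_pos: [0.6734, -0.1165, 0.1944]
tcp_rot: [0.032, 0.999, -0.0, 0.002]
contact_force: [-1.3, 1.0, 6.6]
gripper_width: 0.0623
```

Request:
send_rows([
  {"linear":[0,0,-1.5],"twist":0},
  {"linear":[0,0,-3],"twist":0},
  {"linear":[0,0,-3],"twist":0},
  {"linear":[0,0,-3],"twist":0},
  {"linear":[0,0,-1.5],"twist":0},
])

```text
t: 45.35
eef_pos: [0.6729, -0.1168, 0.3168]
tcp_rot: [0.032, 0.999, -0.0, 0.003]
contact_force: [0.7, -1.1, -0.7]
gripper_width: 0.0627
```

Request:
send_rows([
  {"linear":[0,0,0],"twist":0},
  {"linear":[0,0,0],"twist":0},
  {"linear":[0,0,0],"twist":0},
])

```text
t: 45.6
eef_pos: [0.6715, -0.1156, 0.3103]
tcp_rot: [0.032, 0.999, 0.0, -0.001]
contact_force: [-0.0, 0.8, -2.5]
gripper_width: 0.0627
```

```bash
python3 - <<'E'
from lib import *
go(.5112,-.0300,.30,86.3)
print(arm.observe()["contact_force"])
E
```

```text
t=45.6 pos=[ 0.6715 -0.1156  0.3103] jawyaw=86.3 tilt=0.16 w=0.063 lin_cm=[16.55  7.51  1.08] twist=0.0 lin_after_twist=[16.55  7.51  1.08] j7 1.87
[-0.03849681  0.79691604 -2.46000305]
```

Request:
send_rows([
  {"linear":[2.8,1.3,0],"twist":0},
  {"linear":[2.8,1.3,0],"twist":0},
  {"linear":[2.8,1.3,0],"twist":0},
  {"linear":[2.8,1.2,0],"twist":0},
  {"linear":[2.7,1.2,0],"twist":0},
])

```text
t: 46.02
eef_pos: [0.5352, -0.0433, 0.3095]
tcp_rot: [0.032, 0.999, -0.0, -0.002]
contact_force: [0.2, 0.5, -2.4]
gripper_width: 0.0626
```

Request:
send_rows([
  {"linear":[2.6,1.2,0],"twist":0},
  {"linear":[0,0,2],"twist":0},
  {"linear":[0,0,2.5],"twist":0},
  {"linear":[0,0,2],"twist":0},
  {"linear":[0,0,0.8],"twist":0},
])

```text
t: 46.43
eef_pos: [0.51, -0.03, 0.2349]
tcp_rot: [0.032, 0.999, -0.0, -0.004]
contact_force: [-0.2, 0.5, -2.1]
gripper_width: 0.0627
```

Request:
send_rows([
  {"linear":[0,0,0],"twist":0},
  {"linear":[0,0,0],"twist":0},
  {"linear":[0,0,0],"twist":0},
])

```text
t: 46.68
eef_pos: [0.513, -0.0309, 0.2393]
tcp_rot: [0.032, 0.999, -0.0, 0.001]
contact_force: [0.0, 0.0, -1.6]
gripper_width: 0.0626
```

```bash
python3 - <<'E'
from lib import *
go(.5112,-.0300,.205,86.3)
s=snap("scene","p")
potcheck(s,(15,5,60),(45,40,190),(290,180,370,270),"crop9",arm.observe()["eef_pos"][2]-.193)
E
```

```text
t=46.7 pos=[ 0.513  -0.0309  0.2393] jawyaw=86.3 tilt=0.07 w=0.063 lin_cm=[0.19 0.07 3.43] twist=-0.0 lin_after_twist=[0.19 0.07 3.43] j7 1.76
expected bbox [314.3 198.7] [341.  234.7]
px per cm x,y,z [[-1.58, 2.76], [3.71, 1.19], [0.03, -2.7]]
```

View pics/crop9.png

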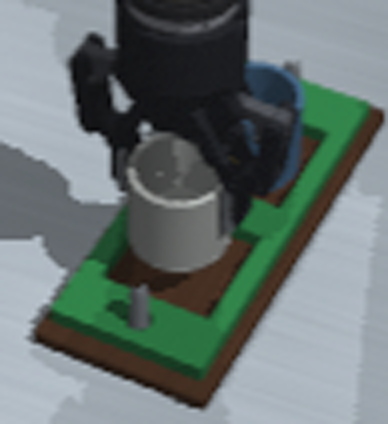

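The crop shows the white pot upright above the far opening with margin all round. Lowering.

Request:
send_rows([
  {"linear":[0.2,0,0.4],"twist":0},
  {"linear":[0,0,0.4],"twist":0},
  {"linear":[0,0,0.4],"twist":0},
  {"linear":[0,0,0.4],"twist":0},
  {"linear":[0,0,0.4],"twist":0},
])

```text
t: 47.15
eef_pos: [0.5104, -0.0304, 0.2182]
tcp_rot: [0.032, 0.999, 0.0, 0.0]
contact_force: [0.2, -0.3, -0.9]
gripper_width: 0.0624
```

Request:
send_rows([
  {"linear":[0,0,0.4],"twist":0},
  {"linear":[0,0,0.3],"twist":0},
  {"linear":[0,0,0.3],"twist":0},
  {"linear":[0,0,0.1],"twist":0},
  {"linear":[0,0,0],"twist":0},
])

```text
t: 47.57
eef_pos: [0.5104, -0.0305, 0.2073]
tcp_rot: [0.032, 0.999, -0.0, -0.0]
contact_force: [-0.3, 0.5, -2.9]
gripper_width: 0.0622
```

Request:
send_rows([
  {"linear":[0,0,0.1],"twist":0},
  {"linear":[0,0,0.1],"twist":0},
  {"linear":[0,0,0],"twist":0},
])

```text
t: 47.82
eef_pos: [0.5107, -0.0306, 0.2064]
tcp_rot: [0.032, 0.999, 0.0, 0.0]
contact_force: [-0.8, 0.2, 4.3]
gripper_width: 0.0622
```

Request:
send_rows([
  {"linear":[0,0,0],"twist":0},
  {"linear":[0,0,0],"twist":0},
  {"linear":[0,0,0],"twist":0},
  {"linear":[0,0,0],"twist":0},
  {"linear":[0,0,0],"twist":0},
], hand=1)

```text
t: 48.23
eef_pos: [0.5106, -0.0304, 0.2057]
tcp_rot: [0.032, 0.999, 0.0, 0.0]
contact_force: [0.6, -1.1, -0.9]
gripper_width: 0.0855
```

Request:
send_rows([
  {"linear":[0,0,-2],"twist":0},
  {"linear":[0,0,-3],"twist":0},
  {"linear":[0,0,-4],"twist":0},
  {"linear":[0,0,-4],"twist":0},
  {"linear":[0,4,0],"twist":0},
])

```text
t: 48.65
eef_pos: [0.5155, 0.001, 0.3434]
tcp_rot: [0.039, 0.999, -0.001, 0.007]
contact_force: [2.3, -1.2, 0.4]
gripper_width: 0.085
```

Request:
send_rows([
  {"linear":[0,4,0],"twist":0},
  {"linear":[0,4,0],"twist":0},
  {"linear":[0,4,0],"twist":0},
  {"linear":[0,4,0],"twist":0},
  {"linear":[0,4,0],"twist":0},
])

```text
t: 49.07
eef_pos: [0.5257, 0.2109, 0.3358]
tcp_rot: [0.032, 0.999, 0.0, 0.0]
contact_force: [1.1, -0.6, 0.1]
gripper_width: 0.0852
```

Request:
send_rows([
  {"linear":[0,4,0],"twist":0},
  {"linear":[0,4,0],"twist":0},
  {"linear":[0,0,0],"twist":0},
  {"linear":[0,0,0],"twist":0},
  {"linear":[0,0,0],"twist":0},
])

```text
t: 49.48
eef_pos: [0.5311, 0.2884, 0.3353]
tcp_rot: [0.032, 0.999, -0.001, -0.0]
contact_force: [-0.1, -0.6, -0.3]
gripper_width: 0.0856
```

```bash
python3 - <<'E'
from lib import *
t=snap("top","q");s=snap("scene","q");sticks(t)
k=blobs(t,(50,90,30),(78,255,255),roi=(270,220,390,390));print("frame",[rect("top",c,.024) for c in k])
o=np.vstack([np.hstack([cv2.resize(t[140:390,120:530],(492,300),interpolation=cv2.INTER_CUBIC),cv2.resize(s[150:310,160:320],(300,300))]),cv2.resize(s[160:280,260:400],(792,300)) if 0 else np.hstack([cv2.resize(s[165:280,280:400],(313,300),interpolation=cv2.INTER_CUBIC),cv2.resize(t[225:375,285:365],(160,300),interpolation=cv2.INTER_CUBIC),np.zeros((300,319,3),np.uint8)])])
cv2.imwrite("pics/final.png",o[:,:,::-1]);go(.46,0)
E
```

```text
stick px (469, 311) worktop (array([ 440.2, -339. ]), 119, 20, -84.9) raised [ 439.8 -335.4]
stick px (466, 295) worktop (array([ 474.9, -334.3]), 120, 20, -85.5) raised [ 474.2 -330.8]
stick px (463, 277) worktop (array([ 514. , -329.6]), 120, 20, -85.4) raised [ 512.9 -326.1]
stick px (461, 260) worktop (array([ 550.6, -327. ]), 120, 20, -85.2) raised [ 549.1 -323.5]
stick px (466, 244) worktop (array([ 588.6, -340.7]), 118, 20, 89.9) raised [ 586.7 -337.1]
stick px (161, 183) worktop (array([733.6, 349. ]), 109, 107, 35.0) raised [730.2 345.3]
frame [(array([459.8, -25.7]), 258, 107, -4.1)]
t=49.6 pos=[0.5315 0.2869 0.3357] jawyaw=86.1 tilt=0.05 w=0.085 lin_cm=[ 5.200e+00 -2.911e+01  2.000e-02] j7 1.12
```

View pics/final.png

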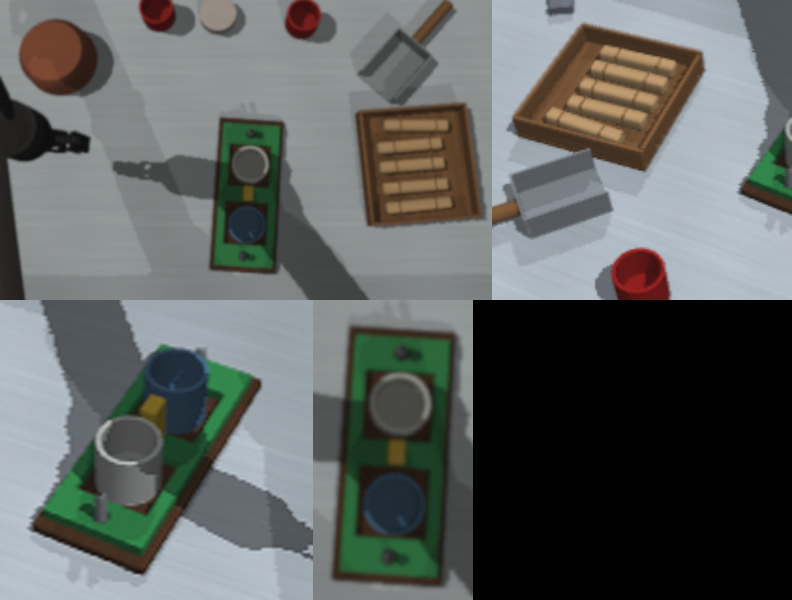

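The final view shows five sticks flat in the tray, the frame flat over both pins, both pots upright in their openings, and the crock, scoop and lick where they were. Handing in.

```bash
python3 -c "
from workcell import arm
print(arm.sign_off())"
```

```text
the job is handed in; nothing more can be done
None
```

The feeding station is set up and handed in at about 50 s of the 210 s allowed.

- **Sticks:** all five went into the tray first and lie flat in a row.
- **Frame:** it was lowered over both pins and stopped against the base at the expected height. The last top view puts its centre within 1 mm of the base centre, about 0.2–0.3° off in angle.
- **Pots:** blue stands in the near opening and white in the far one, both upright. Each touched down at the height that means it is on the base (12 mm above the worktop), not on the frame.
- **Bystanders:** the last view shows the crock, scoop and lick still in their places.

**One disagreement:** the scene camera reads about 2–3 mm off the top camera. I used the top camera alone to set the frame on the pins and allowed for the offset with the pots.

The highest contact force I saw was about 23 N, as the blue pot touched down. I noticed no knock or loosened grip during the run.

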